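# Unbolt the dust filter and set it on the cleaning stand

### The job

The polishing-dust extractor's filter is due for cleaning: lift the barrel bolt's handle clear of its notch, slide the bolt right back out of the filter's keeper and let the handle down into the rear notch so that it stays back. Draw the filter by its pull bar right out onto the landing shelf and let go of it there; then lift it by its body, not by the pull, and set it down gently on the cleaning stand, either way round, sliding it about as needed until it drops fully home and flat in the recess of the deck. It is full of dust, so keep it level all the time, do not drop it, and leave the other things on the bench where they are.

Things in the scene. Friction and masses are not known exactly. Their poses are not given: they have to be found in the camera images.
- extractor: Fixed grey dust extractor. Origin: on the bench under the middle of the filter slot's mouth; x points into the slot (the filter comes out towards -x), y along the front towards the bolt, z up. Low filter box, 66 mm high: x 0 to 190, y -60 to 168 mm; fan tower behind it (x 190 to 400), 285 mm high. The bolt lies along y on the box's front; its axis is at x -18, z 44 mm.
- shelf_mid (a point): Point on top of the extractor's landing shelf, a steel sheet in front of the slot (x -215 to 0, y -50 to 50 mm of the extractor) with its top 4 mm above the bench and 5 mm high lips along its long edges. This point is 100 mm in front of the slot. Axes as the extractor's.
- rear_notch (a point): Point on the bolt's axis (y 125 mm of the extractor, z 44 mm) at the rear notch. The bolt's guard, a steel strip 14 to 19 mm in front of the axis, has two notches open at the top: this one, y 115 to 133 mm, and the front one, y 72 to 88 mm. Its cheeks reach z 50 mm; the bolt's two guide blocks, at y 56 to 66 and 142 to 156, z 56 mm. Axes as the extractor's.
- bolt (a joint): Travel in m of the bolt, a steel rod of 13 mm diameter: 0 is shot (its tip, at y 34 mm of the extractor, is through the keeper on the filter's front plate); it slides towards +y of the extractor to its stop at 0.045, fully back. The keeper is clear from about 0.018. Friction about 2 N. It cannot slide while the handle lies in a notch.
- bolt_handle (a joint): Turn in rad of the bolt's handle about the bolt's axis: 0 is down in a notch, sticking out level to the front (-x of the extractor); grows as it is lifted, to 1.35 (nearly upright). It clears the guard's cheeks from about 0.8. Let go, it falls by its own weight, into a notch if over one (bolt at 0 or beyond 0.041).
- bolt_grip (a point): Point on the bolt's handle, a round steel bar of 11 mm diameter reaching 67 mm out from the bolt's axis; this point is 46 mm from the axis. x points to the bolt's axis, y along the bolt. The handle is at y 80 mm of the extractor with the bolt shot, 125 mm with it fully back. Pinched from above along y, it turns between the pads as it is lifted on its arc.
- filter_mid (a point): Centre (half-way up) of the body of the filter cassette, an aluminium frame with paper pleats: body 140 x 64 x 40 mm (x, y, z), about 0.45 kg, centre of mass 9 mm from here towards the pull. x points along the body away from the pull, z up. In the slot this point lies 70 mm behind the mouth, 24 mm above the bench. It slides freely, 3 mm play each side.
- pull_bar (a point): Middle of the filter's pull: steel bar of 10 mm diameter, 56 mm long (y), 46 mm above the filter's underside, on two raked legs, 40 mm clear of the front plate. The plate, at the body's -x end, is 6 mm thick, 104 mm wide, from 14 to 58 mm above the underside; the bolt's keeper stands out 26 mm from it at y 36 to 50 mm. Axes as the filter's.
- stand: Fixed cleaning stand, a steel pan under a flat steel deck: 240 x 150 mm (x, y), deck top 46 mm above the bench. Origin: on the bench under its middle.
- recess (a point): Middle of the floor (a steel grid) of the recess in the middle of the stand's deck: 144 mm (x) by 68 mm (y), 12 mm deep, floor 34 mm above the bench. The filter's body fits in it with 2 mm play each side, either way round, its centre then 20 mm above this point; front plate and pull stay above the deck. Axes as the stand's.
- mug: Bystander, to be left alone: steel mug, 84 mm across, 95 mm high.
- bowl: Bystander, to be left alone: white china bowl, 84 mm across, 28 mm high.
- jar: Bystander, to be left alone: amber glass jar with a black lid, 60 mm across, 65 mm high.
- brush: Bystander, to be left alone: brass-bristled bench brush, 150 mm long.
- hammer: Bystander, to be left alone: small wooden-handled hammer, 200 mm long.
- offcut_brick: Bystander, to be left alone: piece of pale firebrick, 75 x 50 x 30 mm.
Not all that is in view belongs to the job. What is shaped like the part that bears filter_mid but yellow is not meant.

How it is judged (in metres and radians):
On the way, in this order (a step that is already met when the one before it is completed fails the run):
1. the bolt is slid right back and its handle lies down in the rear notch (value of joint bolt above 0.038 m and value of joint bolt_handle below 0.3 rad), for 0.2 s.
2. the filter lies wholly out of the slot on the landing shelf, at rest and let go (x of filter_mid in the frame of extractor between -0.17 and -0.066 m and y of filter_mid in the frame of extractor between -0.05 and 0.05 m and z of filter_mid in the frame of extractor between 0.02 and 0.03 m and linear speed of filter below 0.03 m/s and contact force between the fingers and filter below 0.3 N), for 0.1 s.
At the end, for the whole second after the job is handed in: The filter rests fully home in the stand's recess, either way round: centre within 6 mm in plan and under 25 mm above the recess floor, square within 4 degrees, tilted under 3.4 degrees; the bolt is still back (over 38 of 45 mm), handle down in the rear notch (under 0.3 rad) (all of step 1 and horizontal distance between filter_mid and recess below 0.006 m and z of filter_mid in the frame of recess below 0.025 m and angle between the x axis of filter_mid and the x axis of recess, either way round below 0.07 rad and angle between filter_mid's own z axis and vertical below 0.06 rad and linear speed of filter below 0.02 m/s); the robot touches nothing.
It fails at once if the filter is lifted and carried by its pull bar instead of its body (distance between the grasp point and pull_bar below 0.045 m and height (world z) of filter_mid above 0.07 m).
It fails at once if the bolt is forced along with its handle down, not lifted clear of the notch (value of joint bolt between 0.008 and 0.036 m and value of joint bolt_handle below 0.6 rad).
It fails at once if the filter is dropped (let go with its centre over 45 mm above the recess floor) or slammed onto the stand (over 80 N) ((z of filter_mid in the frame of recess above 0.045 m and contact force between the fingers and filter below 0.1 N) or contact force between filter and stand above 80 N).
It fails at once if the filter is tipped more than 29 degrees (its dust spills) (angle between filter_mid's own z axis and vertical above 0.5 rad).
It fails at once if another thing on the bench is moved by more than 40 mm (distance of any of mug, bowl, jar, brush, hammer, offcut_brick from where it was at the start of the episode above 0.04 m).
It also fails if it takes over 64 s, if anything falls off the work surface, if the arm or the gripper's body presses on something with over 40 N, if the wrist force passes 120 N, or if a joint passes its speed limit or range.

### The arm

A 6-joint arm with a two-finger parallel gripper is mounted at the origin on the work surface. World frame = base frame: x ahead of the robot, y to its left, z up, the work surface at z = 0. Lengths are in mm, angles in rad, forces in N, time in s.
With the tool pointing down it reaches from about 350 to 875 mm from the base axis. Payload 4.2 kg.
Tool frame: the origin (TCP) lies where the fingers leave the gripper's body, on its centre line; the fingertips stand 73 mm ahead of it and the grasp point (between the pads) lies 54 mm ahead of it; z points along the fingers, y is the direction in which the jaws open and shut (so a half turn about z gives the same grasp; the last joint's range is limited). The gripper opens to 85 mm and grips with 20 to 120 N. Pads are 22 mm wide; open, the fingers measure 114 mm over their backs; the gripper's body (76 mm by 85 mm) begins 54 mm behind the grasp point. The pads swing forward as they close: fully open they stand 13 mm farther back than shut.
Start: joints at [-0.861, 0.385, 0.008, 0, -1.194, -0.259], TCP at [272.315, -562.533, 303.912] pointing down, gripper open.
Joint ranges: [-3.14, 3.14], [-1.21, 2.06], [-1.07, 1.41], [-3.16, 2.05], [-2.99, -0.16], [-3.1, 3.1]. Speed limits (rad/s): [2.79, 2.79, 3.14, 3.14, 3.14, 3.14].

### API

Orientations are given as a unit quaternion [x, y, z, w].
In Python, from bench import arm gives the robot as it stands.
- The arm moves only by the tool apply_moves, never from a script. Its argument "increments" is a list that holds one entry, the list of rows, each a list of 7 numbers: the shift along the tool's x, y, z scaled (see below), then the turn, a rotation vector about the tool's x, y, z scaled (see below), then the gripper's target within -1 to 1 (fully open at 1, half-way at 0, shut at -1). A call has 1 to 10 rows; each row is the pose to reach, as a shift and turn from the pose commanded when the call began, along the tool's axes at that moment; what a row does not reach only later rows make up. The controller multiplies each number of a shift by 100 mm and each number of a turn by 0.5 rad. A row lasts 1/10 s, in which the tool goes at most 50 mm and 8.59 degrees, less where a joint would pass 70% of its speed; a pose out of reach is approached as far as the arm can. A call with a number of a shift or a turn outside -1 to 1 is refused whole. A call with a gripper value outside its range is refused whole. The fingers move at their own pace and stop on an object; the grip force is fixed at half the most. Time passes only in rows, so rows that repeat a pose let the fingers close. It gives the time, the measured TCP pose, the force and the opening at its end, in the units of the state.
- arm.read_state(): the state, without advancing time (a new reading comes with each control period).
- arm.get_image(name): name is "scene" or "side" or "wrist"; returns a dict with "img" (480x640x3 uint8, red, green, blue), "fx", "fy", "cx", "cy" (pixels), "pose" (4x4, takes a point from camera to world coordinates). Camera axes: x right, y up, looking along -z (the intrinsics and any distortion apply to the point x, -y, -z); pixel columns grow to the right and rows downward; lengths in mm; the calibration is good to about 2 mm. The wrist camera is an equidistant fisheye: a pixel r from the principal point sees the ray r / f radians off the axis. A picture is of the moment at which its call begins. There is no depth.
- arm.job_done(): hands the job in, once; it reports no verdict.
Trained networks look in a picture, given as the dict that the camera call returned (one of the last four; its "shot" number tells which), for a name from the list of things; names that differ only in an ending like _2 or _b are one class to them, and where a whole thing is asked for, a point or a joint stands for the part that bears it (a point fixed in the world has none). Each returns a list of dicts, best first, with "conf" (0 to 1); they miss things now and then, are a little off and sometimes report something else, mostly with a low value. They report only what shows in the picture. A call takes as long as a camera call. They do not tell look-alikes from the thing itself.
- arm.outline_of(label, picture): "pixels" (480x640 bool, what is visible of it) and "box" ([centre column, centre row, width, height] in pixels, round what is visible of it).
- arm.mark_of(label, picture): "at" ([column, row] in pixels: a listed point, or the origin of a listed thing).
The state is a dict: "clock": time; "joints": joint angles; "joint_vel": joint speeds; "joint_efforts": joint torques, N m; "position": TCP position; "ee_rot": TCP orientation; "contact_force": force on the tool from outside, world axes, zero at the start; "wrist_torque": the same for the moment, N m; "gripper_width": finger opening in mm.
Only numpy, scipy, OpenCV 4.12 (cv2) and the standard library are available. Lean on these libraries where they do the work, as an engineer would, in place of code of your own. Each camera call takes 0.05 s, during which the arm holds its last target.

## Working session

There is one attempt and no reset: what is moved stays moved. The work goes in short steps, Python scripts to look and compute and a tool call to move; the robot and the scene stay as the last step left them, time stands still between calls to the robot, and variables do not carry over. Pictures are saved under pics/ and viewed, and the job is handed in when it is done.

Besides the shell and the picture viewer there is one more tool, called by a JSON object that holds its "api" and its "payload", one argument or row to a line. apply_moves: Moves the arm, as the interface text tells. Shifts and turns lie within -1 to 1; 1 stands for 100 mm of shift or 0.5 rad of turn. Its arguments: {"type":"object","properties":{"increments":{"type":"array"}},"required":["increments"]}

```bash
ls; mkdir -p pics; python3 - <<'E'
from bench import arm
import cv2
print(arm.read_state())
for n in ["scene","side","wrist"]:
    p=arm.get_image(n); cv2.imwrite(f"pics/{n}0.png",p["img"][:,:,::-1])
    print(n,p["fx"],p["fy"],p["cx"],p["cy"],p["pose"],[k for k in p])
E
```

```text
pics
{'clock': 0.0, 'joints': array([-8.61403899e-01,  3.85556751e-01,  6.62138801e-03, -5.34716394e-04,
       -1.19400373e+00, -2.58576327e-01]), 'joint_vel': array([ 1.78183049e-03,  8.75809417e-04,  6.42676455e-05,  9.16086016e-05,
        1.10778349e-03, -6.87403858e-04]), 'joint_efforts': array([ 6.73258692e-04, -3.92289734e+01,  1.88405603e+01,  4.18614104e+00,
       -4.62305878e-03,  7.16934863e-06]), 'position': array([ 272.13958409, -562.16045501,  302.81425989]), 'ee_rot': array([-2.23407829e-01,  9.74724439e-01,  1.06396186e-03, -2.78568482e-04]), 'contact_force': array([-0.64357836, -0.03830434, -0.02446626]), 'wrist_torque': array([-0.04835483,  0.00174827,  0.00393427]), 'gripper_width': 85.5085177159517}
scene 540.973463006126 540.973463006126 314.32141474884577 242.52097394936362 [[ 4.47633508e-01 -4.96352319e-01  7.43813564e-01  1.47224550e+03]
 [ 8.94217104e-01  2.48574825e-01 -3.72271846e-01 -5.09682887e+02]
 [-1.15332439e-04  8.31772164e-01  5.55117154e-01  8.10913737e+02]
 [ 0.00000000e+00  0.00000000e+00  0.00000000e+00  1.00000000e+00]] ['img', 'fx', 'fy', 'cx', 'cy', 'pose', 'shot']
side 564.1303863101874 564.1303863101874 310.60901766181746 236.42987647780086 [[-9.96274123e-01  5.46572557e-02 -6.67117385e-02  3.92666932e+02]
 [-8.61264949e-02 -6.70753238e-01  7.36662963e-01  1.05256011e+03]
 [-4.48313864e-03  7.39663896e-01  6.72961532e-01  1.05772036e+03]
 [ 0.00000000e+00  0.00000000e+00  0.00000000e+00  1.00000000e+00]] ['img', 'fx', 'fy', 'cx', 'cy', 'pose', 'shot']
wrist 371.64829954431775 371.64829954431775 321.99377949771855 239.78651423449054 [[-4.35344617e-01 -8.51650009e-01 -2.91834415e-01  1.96754029e+02]
 [ 9.00263406e-01 -4.11501348e-01 -1.42100106e-01 -5.98271622e+02]
 [ 9.29300802e-04 -3.24590361e-01  9.45854235e-01  3.73116508e+02]
 [ 0.00000000e+00  0.00000000e+00  0.00000000e+00  1.00000000e+00]] ['img', 'fx', 'fy', 'cx', 'cy', 'pose', 'shot']
```

View pics/scene0.png

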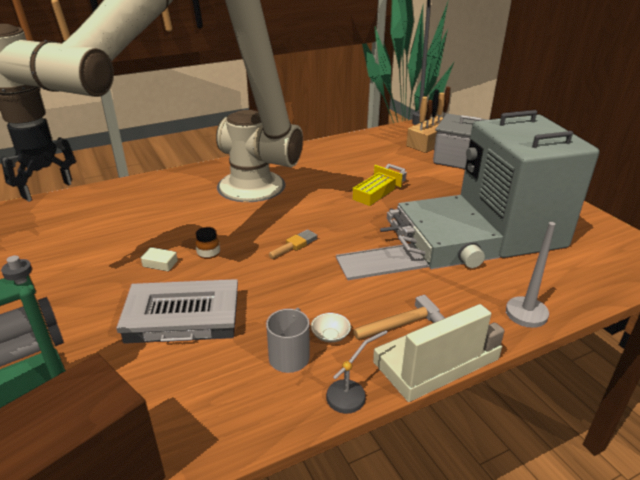

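View pics/side0.png

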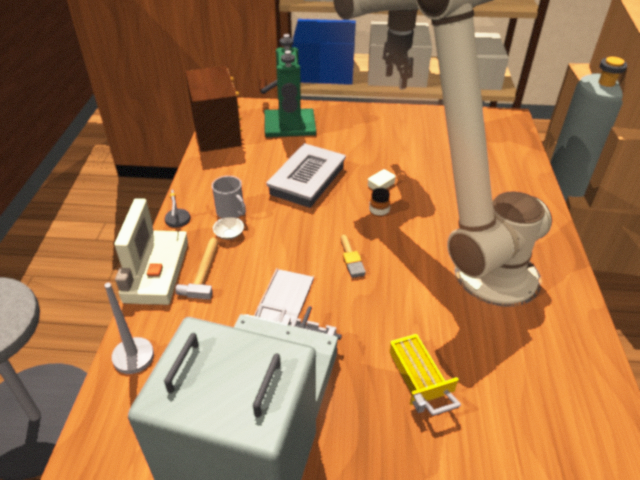

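View pics/wrist0.png

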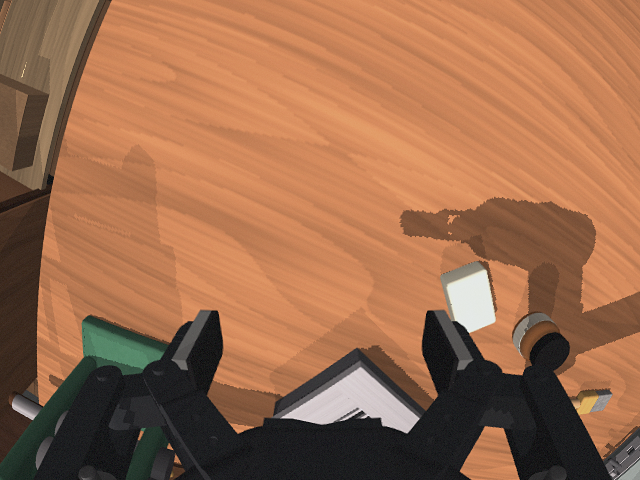

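The scene picture shows the extractor at (450,230) with its shelf at (380,262) and its bolt at (400,228). The stand is at (180,308). The yellow look-alike filter, not meant, is at (380,185).

```bash
cat > h.py <<'E'
import numpy as np, cv2
from bench import arm
from scipy.spatial.transform import Rotation as R
def ray(p,uv,fish=False):
    u=(uv[0]-p["cx"])/p["fx"]; v=(uv[1]-p["cy"])/p["fy"]
    if fish:
        r=np.hypot(u,v); s=np.sin(r)/r if r>1e-9 else 1
        d=np.array([u*s,-v*s,-np.cos(r)])
    else: d=np.array([u,-v,-1.])
    T=np.array(p["pose"]); d=T[:3,:3]@d
    return T[:3,3], d/np.linalg.norm(d)
def atz(p,uv,z,fish=False):
    o,d=ray(p,uv,fish); return o+d*(z-o[2])/d[2]
def tri(rs):
    A=np.zeros((3,3));b=np.zeros(3)
    for o,d in rs:
        M=np.eye(3)-np.outer(d,d);A+=M;b+=M@o
    x=np.linalg.solve(A,b)
    return x,[round(float(np.linalg.norm((np.eye(3)-np.outer(d,d))@(x-o))),1) for o,d in rs]
def proj(p,X,fish=False):
    T=np.array(p["pose"]); c=T[:3,:3].T@(np.array(X,float)-T[:3,3]); x,y,z=c[0],-c[1],-c[2]
    if fish:
        r=np.hypot(x,y); t=np.arctan2(r,z); k=t/r if r>1e-9 else 1/z
        return np.array([p["cx"]+p["fx"]*x*k,p["cy"]+p["fy"]*y*k])
    return np.array([p["cx"]+p["fx"]*x/z,p["cy"]+p["fy"]*y/z])
def save(p,n,box=None,k=1):
    im=p["img"][:,:,::-1]
    if box: a,b,c,d=box; im=im[b:d,a:c]
    if k!=1: im=cv2.resize(im,None,fx=k,fy=k,interpolation=cv2.INTER_CUBIC)
    cv2.imwrite("pics/"+n,im)
E
python3 - <<'E'
from h import *
P={n:arm.get_image(n) for n in ["scene","side"]}
save(P["scene"],"s1.png",(320,180,480,290),5); save(P["side"],"d1.png",(220,250,360,350),5)
save(P["scene"],"s2.png",(110,270,250,350),5)
for l in ["extractor","shelf_mid","rear_notch","bolt_grip","filter_mid","pull_bar","stand","recess","mug","bowl","jar","brush","hammer","offcut_brick"]:
    rs=[]
    for n,p in P.items():
        m=arm.mark_of(l,p)
        print(l,n,[(np.round(q["at"],1).tolist(),round(q["conf"],2)) for q in m[:3]])
        if m: rs.append(ray(p,m[0]["at"]))
    if len(rs)>1: x,e=tri(rs); print("   ",x.round(1),e)
E
```

```text
extractor scene [([420.6, 258.9], 0.97)]
extractor side [([265.9, 333.0], 0.95), ([279.4, 303.4], 0.72), ([307.7, 181.0], 0.7)]
    [575.1 242.8   1.9] [3.4, 3.4]
shelf_mid scene [([380.5, 264.6], 0.81)]
shelf_mid side [([280.1, 305.1], 0.76)]
    [549.4 144.   -4.8] [2.9, 2.9]
rear_notch scene [([397.5, 223.2], 0.57), ([289.7, 360.3], 0.32), ([179.8, 301.3], 0.17)]
rear_notch side [([319.7, 330.7], 0.56)]
    [448.1 253.5  37.2] [3.2, 3.2]
bolt_grip scene [([386.3, 229.4], 0.53)]
bolt_grip side [([281.8, 303.3], 0.7), ([306.5, 315.7], 0.68)]
    [525.7 185.7  66.9] [17.8, 17.8]
filter_mid scene [([374.9, 187.6], 0.95), ([420.5, 257.6], 0.6)]
filter_mid side [([418.5, 369.4], 0.86)]
    [225.2 325.   21.5] [0.6, 0.6]
pull_bar scene [([403.8, 243.6], 0.82), ([398.1, 168.4], 0.73)]
pull_bar side [([274.7, 306.9], 0.63), ([444.8, 406.9], 0.61)]
    [556.1 200.6  49.5] [1.4, 1.4]
stand scene [([183.1, 315.0], 0.74), ([382.8, 263.5], 0.36)]
stand side [([307.0, 179.4], 0.88)]
    [ 529.2 -361.6    8.2] [2.7, 2.7]
recess scene [([181.2, 306.1], 0.87)]
recess side [([308.8, 169.5], 0.7)]
    [ 527.1 -365.1   38.3] [2.7, 2.7]
mug scene [([288.7, 358.2], 0.93)]
mug side []
bowl scene [([328.2, 337.3], 0.98)]
bowl side [([227.8, 233.0], 0.96)]
    [ 7.288e+02 -1.023e+02  7.000e-01] [2.4, 2.4]
jar scene [([211.9, 249.0], 0.59)]
jar side [([377.4, 207.9], 0.71)]
    [ 313.1 -227.8   14.7] [0.1, 0.1]
brush scene []
brush side [([347.5, 255.8], 0.85), ([305.0, 181.7], 0.59)]
hammer scene [([397.2, 325.1], 0.98)]
hammer side [([205.0, 272.6], 0.74), ([303.7, 177.6], 0.57)]
    [759.3  52.9  -2.3] [1.8, 1.8]
offcut_brick scene [([163.1, 266.4], 0.98)]
offcut_brick side [([378.5, 181.3], 0.88)]
    [ 312.4 -360.3    6.5] [5.6, 5.6]
```

View pics/s1.png

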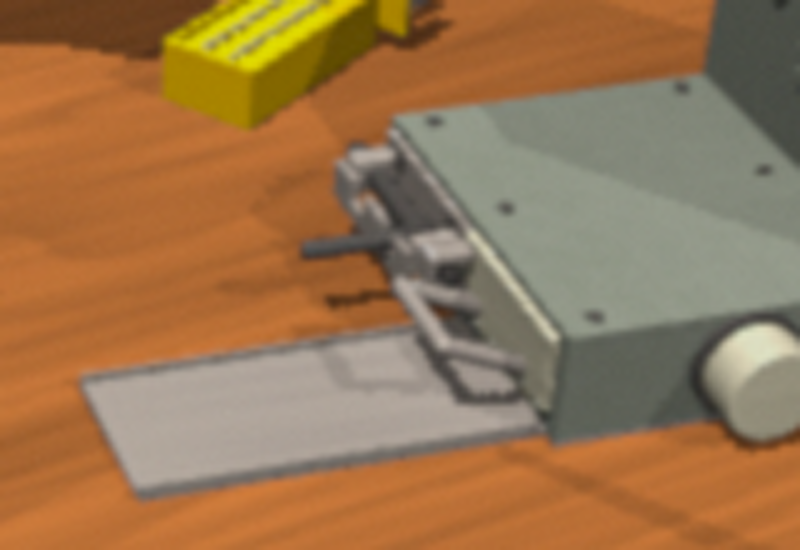

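View pics/d1.png

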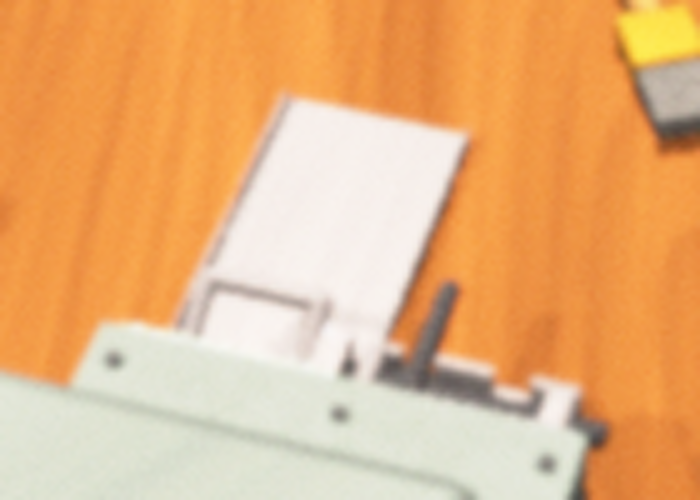

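View pics/s2.png

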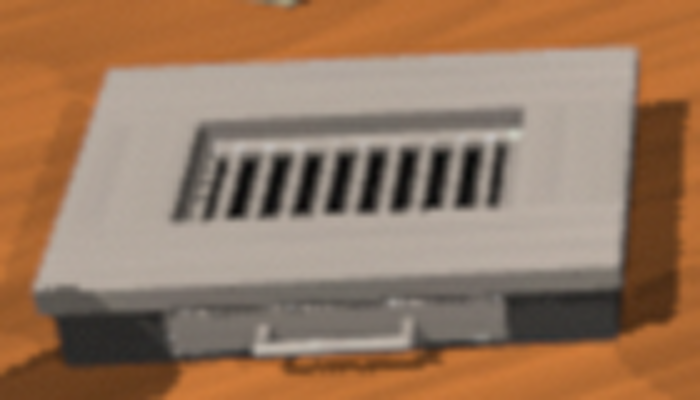

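```bash
python3 - <<'E'
from h import *
from scipy.optimize import least_squares
P={n:arm.get_image(n) for n in ["scene","side"]}
ob=[("scene",(336.4,255.6),(-215,50,6)),("scene",(349,279),(-215,-50,6)),("scene",(432.4,248),(0,-60,66)),("scene",(430.4,268),(0,-60,0)),("scene",(399,204.4),(0,168,66)),("scene",(461,195.6),(190,168,66)),("scene",(380.6,230),(-67-18,80,44)),
("side",(277,269.4),(-215,-50,6)),("side",(313.6,276.6),(-215,50,6)),("side",(241,315),(0,-60,66)),("side",(337,336),(0,168,66)),("side",(310.4,307.4),(-85,80,44))]
def w(q,X):
    c,s=np.cos(q[2]),np.sin(q[2]); return np.array([q[0]+c*X[0]-s*X[1],q[1]+s*X[0]+c*X[1],X[2]])
def f(q): return np.concatenate([proj(P[n],w(q,X))-uv for n,uv,X in ob])
r=least_squares(f,[575,243,1.3],loss="soft_l1"); print(r.x); print(f(r.x).reshape(-1,2).round(1))
for y in (80,125): print(w(r.x,(-64,y,44)))
# stand corners deck z=46
ob=[("scene",(131.2,284),(-120,75,46)),("scene",(237,279.6),(120,75,46)),("scene",(117.5,327.5),(-120,-75,46)),("scene",(234,325),(120,-75,46)),("scene",(151,296),(-72,34,46)),("scene",(214.5,292),(72,34,46))]
for n,uv,X in ob: print(atz(P[n],uv,46).round(1))
save(P["side"],"d2.png",(250,130,370,220),6)
E
```

```text
[568.02389275 253.79005705   1.36558053]
[[ 0.1  0.3]
 [-0.6 -0.2]
 [ 2.  -0.1]
 [ 0.7  1.6]
 [-0.2 -1.1]
 [-0.2 -0.7]
 [ 0.1  0.6]
 [ 0.1 -0.7]
 [ 0.3  0. ]
 [-0.4 -0.7]
 [ 0.8  1.3]
 [ 0.1 -0.8]]
[476.66071035 207.43524176  44.        ]
[432.6049439  216.60527132  44.        ]
[ 412.6 -447.2   46. ]
[ 505.3 -225.5   46. ]
[ 547.9 -500.9   46. ]
[ 648.2 -283.5   46. ]
[ 476.2 -416.4   46. ]
[ 525.7 -286.    46. ]
```

View pics/d2.png

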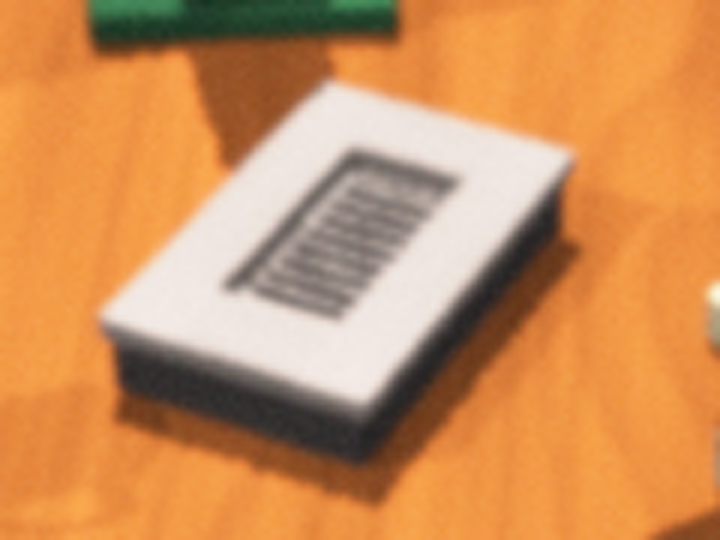

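The poses fit well: extractor at (568, 254) with yaw 1.366, stand at about (528, -364) with yaw about 1.175. I'll move above the bolt handle now.

{"api": "apply_moves", "payload": {
  "increments": [
    [[-0.86,1.0,0,0,0,0,0],[-0.86,1.0,0,0,0,0,0],[-0.86,1.0,0,0,0,0,0]]
  ]
}}

```text
clock: 2.05
position: [306.2, -432.8, 303.9]
ee_rot: [-0.224, 0.975, 0.0, 0.0]
contact_force: [1.0, 0.1, 0.2]
gripper_width: 43.8
```

{"api": "apply_moves", "payload": {
  "increments": [
    [[-0.86,1.0,0,0,0,0,0],[-0.86,1.0,0,0,0,0,0],[-0.86,1.0,0,0,0,0,0]]
  ]
}}

```text
clock: 2.35
position: [340.0, -305.2, 304.2]
ee_rot: [-0.224, 0.975, -0.0, 0.0]
contact_force: [1.0, 0.3, -0.8]
gripper_width: 42.9
```

{"api": "apply_moves", "payload": {
  "increments": [
    [[-0.86,1.0,0,0,0,0,0],[-0.86,1.0,0,0,0,0,0],[-0.86,1.0,0,0,0,0,0]]
  ]
}}

```text
clock: 2.65
position: [374.0, -177.8, 304.4]
ee_rot: [-0.224, 0.975, -0.0, 0.001]
contact_force: [0.3, -0.3, 0.6]
gripper_width: 42.8
```

{"api": "apply_moves", "payload": {
  "increments": [
    [[-0.86,1.0,0,0,0,0,0],[-0.86,1.0,0,0,0,0,0],[-0.86,1.0,0,0,0,0,0]]
  ]
}}

```text
clock: 2.95
position: [408.0, -50.1, 304.5]
ee_rot: [-0.225, 0.974, 0.0, 0.001]
contact_force: [1.0, -0.3, -0.6]
gripper_width: 42.8
```

{"api": "apply_moves", "payload": {
  "increments": [
    [[-0.3,1.0,0,0,0,-0.92,0],[-0.3,1.0,0,0,0,-0.92,0],[-0.3,1.0,0,0,0,-0.92,0],[-0.3,1.0,0,0,0,-0.92,0]]
  ]
}}

```text
clock: 3.35
position: [390.9, 52.0, 304.2]
ee_rot: [-0.442, 0.897, 0.0, 0.0]
contact_force: [-0.3, -1.6, 0.4]
gripper_width: 42.8
```

```bash
cat >> h.py <<'E'
def ext(X,q=(568.0,253.8,1.3656)):
    c,s=np.cos(q[2]),np.sin(q[2]); return np.array([q[0]+c*X[0]-s*X[1],q[1]+s*X[0]+c*X[1],X[2]])
def delta(pos,yaw):
    "yaw: world angle of tool x; tool down. returns scaled shift & turn"
    s=arm.read_state(); Rm=R.from_quat(s["ee_rot"])
    c,sn=np.cos(yaw),np.sin(yaw)
    T=np.array([[c,sn,0],[sn,-c,0],[0,0,-1.]])
    d=Rm.inv().apply(np.array(pos)-s["position"])/100
    t=(Rm.inv()*R.from_matrix(T)).as_rotvec()/0.5
    print("shift",d.round(3),"turn",t.round(3)); return d,t
YE=1.3656+np.pi
E
python3 - <<'E'
from h import *
p=ext((-64,80,44)); print(p)
delta(p+[0,0,160],YE)
E
```

```text
[476.6377202  207.44340575  44.        ]
shift [-1.754  0.268  1.003] turn [-0.001  0.001 -0.901]
```

{"api": "apply_moves", "payload": {
  "increments": [
    [[-1,0.2,0.5,0,0,-0.9,0],[-1,0.2,0.5,0,0,-0.9,0],[-1,0.2,0.5,0,0,-0.9,0],[-1,0.2,0.5,0,0,-0.9,0]]
  ]
}}

```text
clock: 3.75
position: [437.3, 141.8, 252.4]
ee_rot: [-0.628, 0.778, -0.0, -0.002]
contact_force: [-0.7, -0.2, -0.1]
gripper_width: 42.4
```

```bash
python3 - <<'E'
from h import *
p=ext((-64,80,44))
delta(p+[0,0,160],YE)
w=arm.get_image("wrist"); save(w,"w1.png")
for l in ["rear_notch","bolt_grip","pull_bar","shelf_mid","filter_mid","extractor"]:
    print(l,[(np.round(q["at"],1).tolist(),round(q["conf"],2)) for q in arm.mark_of(l,w)[:3]])
for n,X in dict(grip=(-64,80,44),tip=(-85,80,44),rear=(-18,125,44),pull=(-51,0,50),c1=(0,-60,66),c2=(0,168,66),mid=(-100,0,4)).items(): print(n,proj(w,ext(X),True).round(1))
E
```

```text
shift [-0.725 -0.247  0.482] turn [ 0.004 -0.005 -0.014]
rear_notch [([345.1, 346.8], 0.91)]
bolt_grip [([292.7, 308.9], 0.79), ([13.2, 70.1], 0.44)]
pull_bar [([569.1, 407.4], 0.9), ([201.6, 320.8], 0.87)]
shelf_mid [([211.2, 250.5], 0.63), ([226.6, 336.2], 0.38)]
filter_mid [([541.9, 335.7], 0.77)]
extractor [([225.4, 335.8], 0.94)]
grip [292.8 307.1]
tip [291.8 285.1]
rear [344.3 350.2]
pull [203.6 321.6]
c1 [149.9 372. ]
c2 [392.8 378.7]
mid [210.5 251.7]
```

View pics/w1.png

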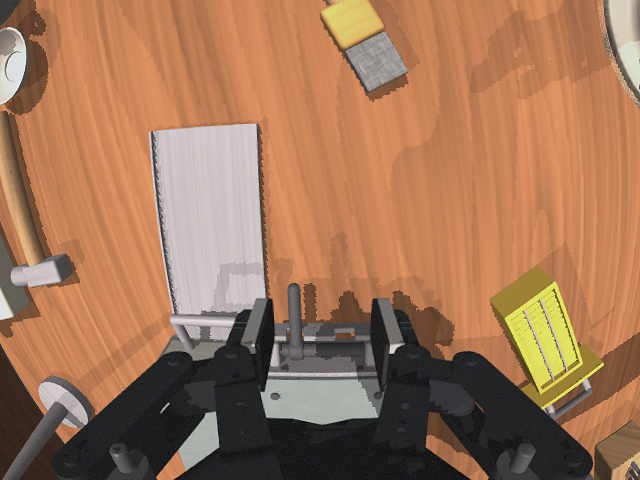

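The wrist view agrees with the fit: handle tip at (292,285), pull bar at (203,321), yellow look-alike at (540,340). Descending onto the handle.

{"api": "apply_moves", "payload": {
  "increments": [
    [[-0.72,-0.25,0.54,0,0,-0.014,0],[-0.72,-0.25,0.54,0,0,-0.014,0],[-0.72,-0.25,0.54,0,0,-0.014,0]]
  ]
}}

```text
clock: 4.4
position: [476.8, 208.5, 196.6]
ee_rot: [-0.632, 0.775, 0.0, -0.002]
contact_force: [-1.1, -1.0, -0.4]
gripper_width: 42.6
```

{"api": "apply_moves", "payload": {
  "increments": [
    [[0,0,0.4,0,0,0,0],[0,0,0.8,0,0,0,0],[0,0,0.98,0,0,0,0],[0,0,0.98,0,0,0,0]]
  ]
}}

```text
clock: 4.8
position: [474.7, 205.3, 100.0]
ee_rot: [-0.631, 0.776, 0.0, -0.003]
contact_force: [-1.0, -0.7, 0.6]
gripper_width: 42.7
```

```bash
python3 - <<'E'
from h import *
p=ext((-64,80,44))
delta(p+[0,0,54],YE)
w=arm.get_image("wrist"); save(w,"w2.png")
w=arm.get_image("scene"); save(w,"s3.png",(340,140,480,260),5)
E
```

```text
shift [-0.024 -0.015  0.02 ] turn [ 0.007 -0.009  0.001]
```

View pics/w2.png

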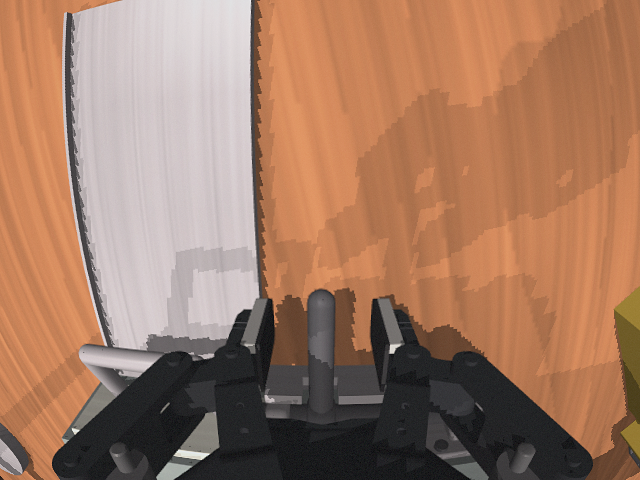

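View pics/s3.png

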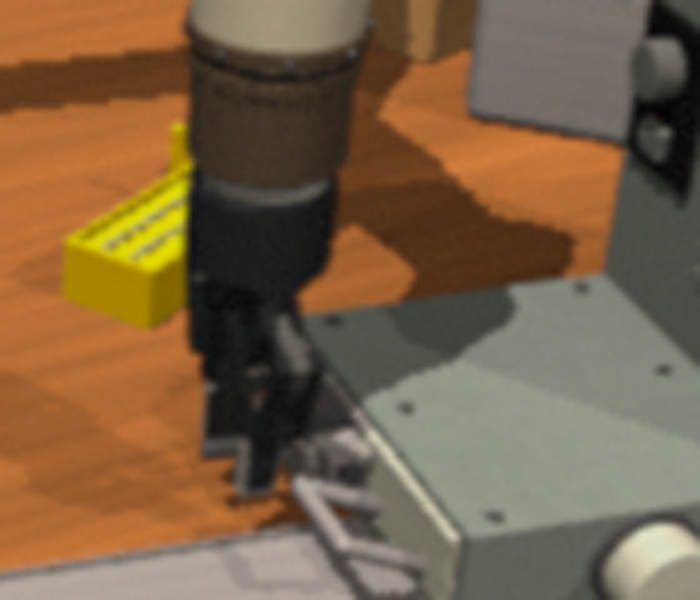

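Handle (col 320) is centred between the pads (265 and 380). Closing, then lifting on the arc.

{"api": "apply_moves", "payload": {
  "increments": [
    [[0,0,0.02,0,0,0,-1],[0,0,0.02,0,0,0,-1],[0,0,0.02,0,0,0,-1],[0,0,0.02,0,0,0,-1],[0,0,0.02,0,0,0,-1],[0,0,0.02,0,0,0,-1]]
  ]
}}

```text
clock: 5.5
position: [476.1, 207.3, 101.3]
ee_rot: [-0.632, 0.775, 0.0, 0.001]
contact_force: [-4.3, 0.9, 5.2]
gripper_width: 8.8
```

{"api": "apply_moves", "payload": {
  "increments": [
    [[-0.008,0,-0.08,0,0,0,-1],[-0.028,0,-0.16,0,0,0,-1],[-0.064,0,-0.235,0,0,0,-1],[-0.11,0,-0.3,0,0,0,-1],[-0.17,0,-0.355,0,0,0,-1],[-0.24,0,-0.405,0,0,0,-1],[-0.24,0,-0.405,0,0,0,-1]]
  ]
}}

```text
clock: 6.2
position: [481.1, 232.6, 140.4]
ee_rot: [-0.632, 0.775, 0.001, 0.002]
contact_force: [1.2, 7.7, -14.7]
gripper_width: 7.4
```

```bash
python3 - <<'E'
from h import *
w=arm.get_image("wrist"); save(w,"w3.png",(160,240,480,480),2)
w=arm.get_image("scene"); save(w,"s4.png",(340,140,480,260),5)
E
```

```text
(no output)
```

View pics/w3.png

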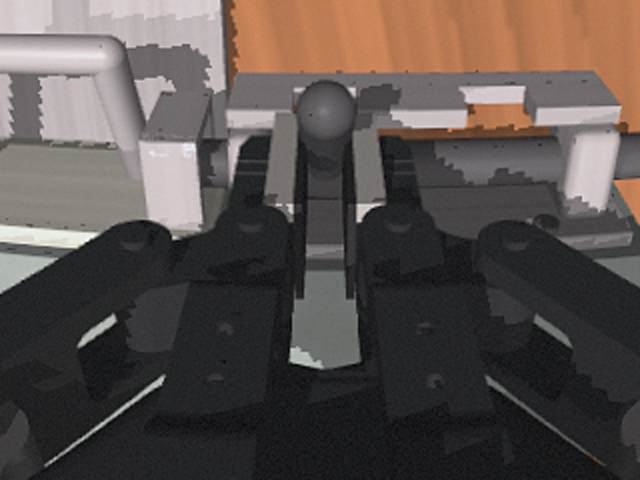

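View pics/s4.png

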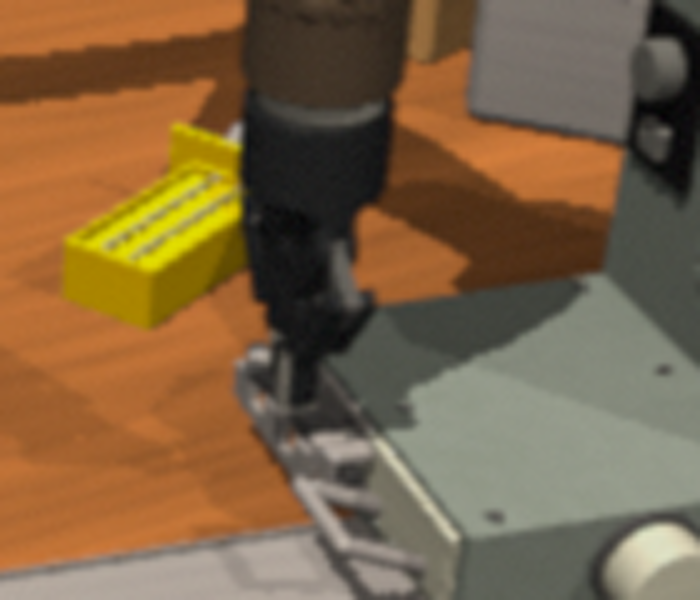

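The handle is lifted nearly upright, its end at crop (326,110) above the guard. Sliding the bolt back.

{"api": "apply_moves", "payload": {
  "increments": [
    [[0,0.08,0,0,0,0,-1],[0,0.16,0,0,0,0,-1],[0,0.24,0,0,0,0,-1],[0,0.32,0,0,0,0,-1],[0,0.4,0,0,0,0,-1],[0,0.45,0,0,0,0,-1],[0,0.455,0,0,0,0,-1]]
  ]
}}

```text
clock: 7.0
position: [437.1, 242.0, 140.6]
ee_rot: [-0.632, 0.775, 0.001, 0.003]
contact_force: [3.5, 6.9, -17.0]
gripper_width: 8.2
```

```bash
python3 - <<'E'
from h import *
w=arm.get_image("wrist"); save(w,"w4.png",(160,240,480,480),2)
E
```

```text
(no output)
```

View pics/w4.png

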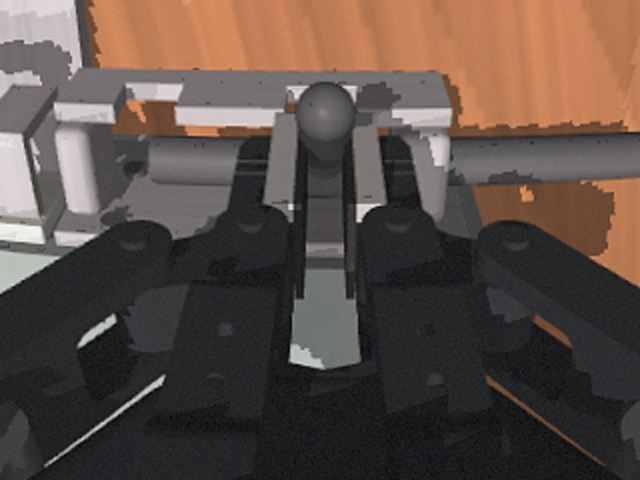

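The handle stands over the rear notch and the rod tip at crop (150,160) is out of the keeper. Letting it down on the arc and releasing.

{"api": "apply_moves", "payload": {
  "increments": [
    [[0.07,0,0.05,0,0,0,-1],[0.13,0,0.105,0,0,0,-1],[0.176,0,0.17,0,0,0,-1],[0.212,0,0.245,0,0,0,-1],[0.232,0,0.325,0,0,0,-1],[0.24,0,0.405,0,0,0,-1],[0.24,0,0.405,0,0,0,-1]]
  ]
}}

```text
clock: 7.75
position: [431.3, 213.5, 102.7]
ee_rot: [-0.632, 0.775, -0.001, -0.002]
contact_force: [-0.8, -11.5, 11.2]
gripper_width: 7.9
```

{"api": "apply_moves", "payload": {
  "increments": [
    [[0,0,0,0,0,0,-0.2],[0,0,0,0,0,0,-0.2],[0,0,0,0,0,0,-0.2],[0,0,0,0,0,0,-0.2]]
  ]
}}

```text
clock: 8.15
position: [431.9, 216.7, 100.4]
ee_rot: [-0.632, 0.775, -0.0, 0.001]
contact_force: [-0.7, 0.3, -0.2]
gripper_width: 34.0
```

```bash
python3 - <<'E'
from h import *
print(arm.read_state()["position"])
w=arm.get_image("wrist"); save(w,"w5.png",(160,240,480,480),2)
w=arm.get_image("side"); save(w,"d5.png",(220,250,360,350),5)
E
```

```text
[431.85251821 216.67609312 100.40729372]
```

View pics/w5.png

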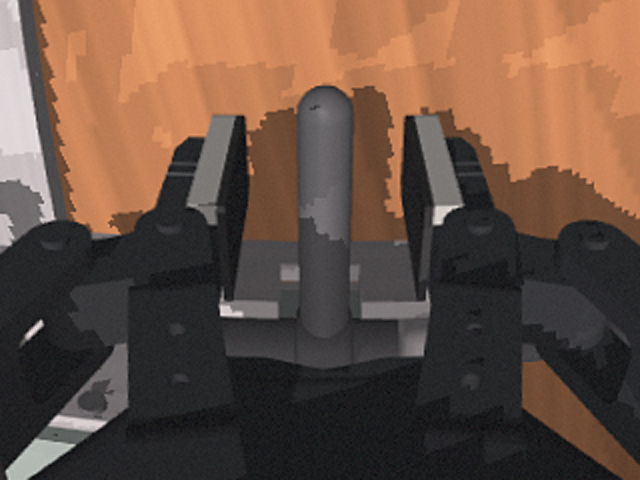

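View pics/d5.png

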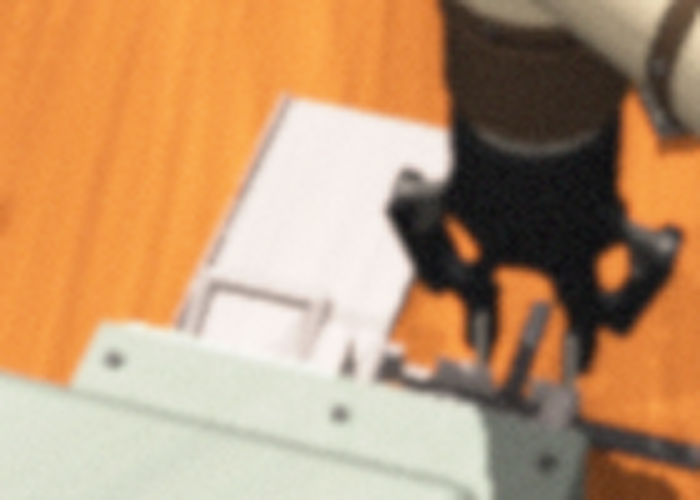

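The handle lies down in the rear notch, in the wrist crop from (325,100) to (325,330). Next: rise and turn 90° for the pull bar.

```bash
python3 - <<'E'
from h import *
print(arm.read_state()["joints"].round(2))
p=ext((-52,0,50))
for y in (YE+np.pi/2,YE-np.pi/2): delta(p+[0,0,54],y)
E
```

```text
[ 0.8   0.41 -0.58  0.   -0.58 -1.  ]
shift [-0.12  -1.259 -0.039] turn [-1.000e-03 -0.000e+00 -3.136e+00]
shift [-0.12  -1.259 -0.039] turn [-0.000e+00  1.000e-03  3.147e+00]
```

{"api": "apply_moves", "payload": {
  "increments": [
    [[0,0,-0.4,0,0,0,-0.2],[0,0,-0.8,0,0,0,0],[0,-0.3,-0.9,0,0,-0.3,0],[0,-0.6,-0.9,0,0,-0.6,0],[0,-0.9,-0.9,0,0,-0.9,0],[0,-1,-0.9,0,0,-1,0]]
  ]
}}

```text
clock: 8.85
position: [531.7, 195.8, 189.8]
ee_rot: [0.805, -0.594, 0.0, -0.0]
contact_force: [-1.4, -0.4, -0.2]
gripper_width: 42.5
```

{"api": "apply_moves", "payload": {
  "increments": [
    [[0,0,0,0,0,-1,-0.1],[0,0,0,0,0,-1,-0.1],[0,0,0,0,0,-1,-0.1],[0,0,0,0,0,-1,-0.1]]
  ]
}}

```text
clock: 9.25
position: [529.4, 196.0, 189.6]
ee_rot: [0.927, -0.376, -0.0, 0.0]
contact_force: [-0.3, -0.4, -0.8]
gripper_width: 38.4
```

{"api": "apply_moves", "payload": {
  "increments": [
    [[0,0,0,0,0,-1,-0.1],[0,0,0,0,0,-1,-0.1],[0,0,0,0,0,-1,-0.1],[0,0,0,0,0,-1,-0.1]]
  ]
}}

```text
clock: 9.65
position: [529.3, 196.0, 189.6]
ee_rot: [0.991, -0.134, -0.0, 0.0]
contact_force: [-0.3, 0.4, 0.5]
gripper_width: 38.5
```

```bash
python3 - <<'E'
from h import *
p=ext((-52,0,50))
delta(p+[0,0,54],YE+np.pi/2)
w=arm.get_image("wrist"); save(w,"w6.png")
for l in ["bolt_grip","pull_bar","rear_notch"]:
    print(l,[(np.round(q["at"],1).tolist(),round(q["conf"],2)) for q in arm.mark_of(l,w)[:3]])
for n,X in dict(grip=(-64,125,44),pull=(-52,0,50),rear=(-18,125,44)).items(): print(n,proj(w,ext(X),True).round(1))
E
```

```text
shift [ 0.253 -0.141  0.856] turn [ 0.001  0.001 -0.129]
bolt_grip [([330.0, 379.7], 0.65), ([237.1, 205.8], 0.2)]
pull_bar [([299.3, 219.4], 0.8)]
rear_notch []
grip [330.4 377.6]
pull [298.4 217.8]
rear [269.2 379.7]
```

View pics/w6.png

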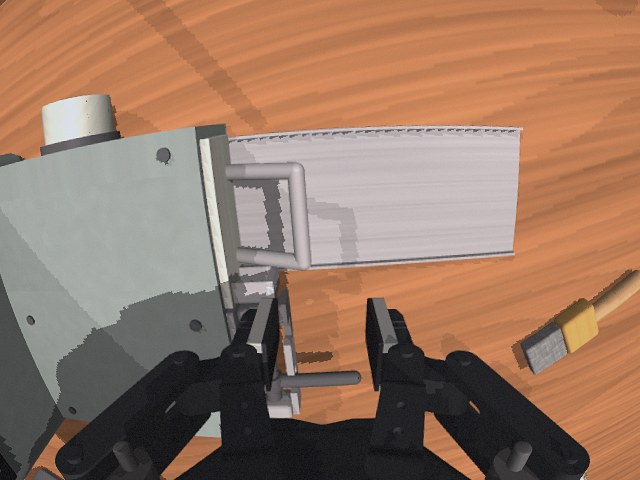

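The pull bar is at (299,217), as predicted, and the handle at (330,378) is still down. Going down over the bar.

{"api": "apply_moves", "payload": {
  "increments": [
    [[0.25,-0.14,0.2,0,0,-0.13,-0.1],[0.25,-0.14,0.5,0,0,-0.13,-0.1],[0.25,-0.14,0.75,0,0,-0.13,-0.1],[0.25,-0.14,0.84,0,0,-0.13,-0.1],[0.25,-0.14,0.84,0,0,-0.13,-0.1]]
  ]
}}

```text
clock: 10.35
position: [556.8, 202.3, 104.6]
ee_rot: [0.995, -0.104, -0.001, 0.001]
contact_force: [-0.4, -0.2, 1.0]
gripper_width: 38.3
```

```bash
python3 - <<'E'
from h import *
p=ext((-52,0,50))
delta(p+[0,0,54],YE+np.pi/2)
w=arm.get_image("wrist"); save(w,"w7.png",(160,240,480,480),2)
E
```

```text
shift [ 0.005 -0.007  0.006] turn [ 0.005  0.004 -0.008]
```

View pics/w7.png

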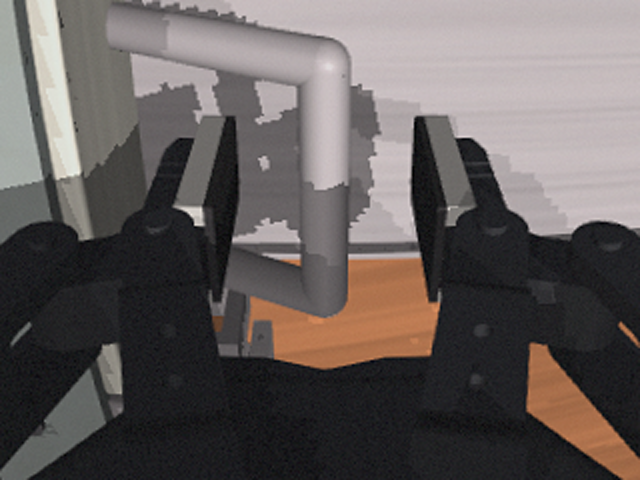

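Bar centred between the pads. Close and draw 178 mm.

{"api": "apply_moves", "payload": {
  "increments": [
    [[0,0,0,0,0,0,-1],[0,0,0,0,0,0,-1],[0,0,0,0,0,0,-1],[0,0,0,0,0,0,-1],[0,0,0,0,0,0,-1]]
  ]
}}

```text
clock: 10.9
position: [557.7, 202.1, 107.6]
ee_rot: [0.995, -0.104, 0.001, 0.0]
contact_force: [0.2, -4.2, 6.3]
gripper_width: 7.8
```

{"api": "apply_moves", "payload": {
  "increments": [
    [[0,0.05,0,0,0,0,-1],[0,0.15,0,0,0,0,-1],[0,0.3,0,0,0,0,-1],[0,0.45,0,0,0,0,-1],[0,0.6,0,0,0,0,-1],[0,0.75,0,0,0,0,-1],[0,0.9,0,0,0,0,-1],[0,1,0,0,0,0,-1]]
  ]
}}

```text
clock: 11.7
position: [536.3, 103.4, 106.1]
ee_rot: [0.995, -0.105, 0.0, -0.0]
contact_force: [0.6, 4.1, 3.0]
gripper_width: 7.9
```

{"api": "apply_moves", "payload": {
  "increments": [
    [[0,0.15,0,0,0,0,-1],[0,0.3,0,0,0,0,-1],[0,0.45,0,0,0,0,-1],[0,0.6,0,0,0,0,-1],[0,0.72,0,0,0,0,-1],[0,0.78,0,0,0,0,-1],[0,0.78,0,0,0,0,-1]]
  ]
}}

```text
clock: 12.4
position: [519.7, 26.9, 106.0]
ee_rot: [0.995, -0.105, -0.001, 0.001]
contact_force: [1.3, -2.5, 6.5]
gripper_width: 7.7
```

```bash
python3 - <<'E'
from h import *
w=arm.get_image("scene"); save(w,"s8.png",(300,160,460,280),5)
E
```

```text
(no output)
```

View pics/s8.png

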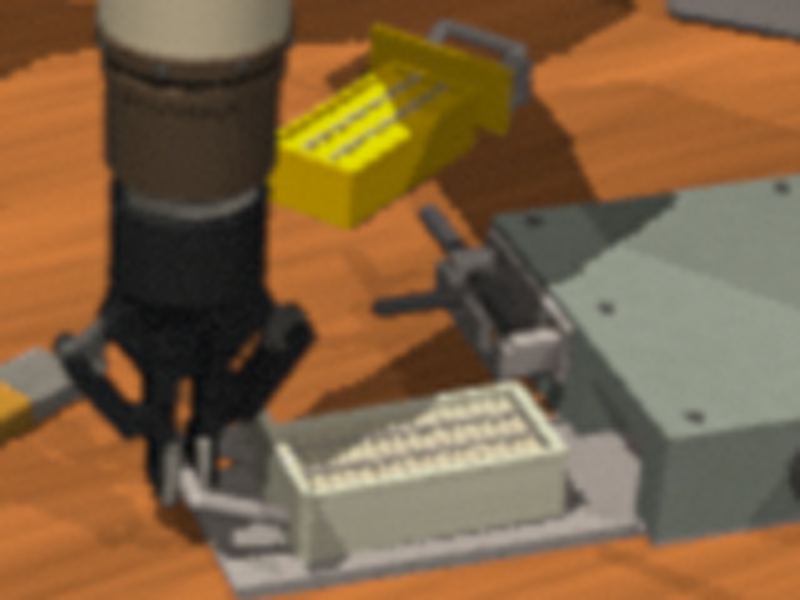

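The filter is wholly out on the shelf, clear of the mouth. Release, rise, turn back.

{"api": "apply_moves", "payload": {
  "increments": [
    [[0,0,0,0,0,0,0],[0,0,0,0,0,0,0],[0,0,0,0,0,0,0],[0,0,0,0,0,0,0],[0,0,0,0,0,0,0]]
  ]
}}

```text
clock: 12.95
position: [520.1, 28.5, 105.6]
ee_rot: [0.995, -0.104, -0.0, 0.0]
contact_force: [0.4, 0.1, -0.1]
gripper_width: 42.8
```

{"api": "apply_moves", "payload": {
  "increments": [
    [[0,0,-0.3,0,0,0,0],[0,0,-0.7,0,0,0,0],[0,-0.2,-1,0,0,0.3,0.5],[0,-0.5,-1,0,0,0.6,1],[0,-0.8,-1,0,0,0.9,1],[0,-1,-1,0,0,1,1],[0,-1,-1,0,0,1,1]]
  ]
}}

```text
clock: 13.65
position: [541.6, 128.5, 205.8]
ee_rot: [0.938, -0.346, 0.0, -0.0]
contact_force: [-0.1, -0.4, 0.2]
gripper_width: 85.4
```

{"api": "apply_moves", "payload": {
  "increments": [
    [[0,0,0,0,0,1,1],[0,0,0,0,0,1,1],[0,0,0,0,0,1,1],[0,0,0,0,0,1,1]]
  ]
}}

```text
clock: 14.05
position: [540.6, 125.5, 205.6]
ee_rot: [0.822, -0.57, -0.0, 0.001]
contact_force: [-0.4, -0.0, -0.1]
gripper_width: 85.7
```

{"api": "apply_moves", "payload": {
  "increments": [
    [[0,0,0,0,0,1,1],[0,0,0,0,0,1,1],[0,0,0,0,0,1,1],[0,0,0,0,0,1,1]]
  ]
}}

```text
clock: 14.45
position: [540.7, 125.5, 205.6]
ee_rot: [-0.655, 0.755, 0.0, -0.001]
contact_force: [-0.6, -0.3, -0.1]
gripper_width: 85.3
```

```bash
python3 - <<'E'
from h import *
p=ext((-108,0,24))
delta(p+[0,0,54+100],YE)
w=arm.get_image("wrist"); save(w,"w9.png")
for l in ["filter_mid","bolt_grip","pull_bar"]:
    print(l,[(np.round(q["at"],1).tolist(),round(q["conf"],2)) for q in arm.mark_of(l,w)[:3]])
for n,X in dict(mid=(-108,0,24),grip=(-64,125,44),pull=(-230,0,50),a=(-178,-32,44),b=(-178,32,44),c=(-38,-32,44),d=(-38,32,44)).items(): print(n,proj(w,ext(X),True).round(1))
E
```

```text
shift [-0.232 -0.021  0.276] turn [ 0.002 -0.001  0.127]
filter_mid [([318.1, 263.9], 0.77), ([618.2, 357.7], 0.62)]
bolt_grip [([473.1, 333.6], 0.74)]
pull_bar [([624.3, 428.2], 0.94), ([333.4, 94.1], 0.7)]
mid [318.9 265.9]
grip [473.5 334.3]
pull [331.2  92.1]
a [274.8 172.6]
b [375.8 179. ]
c [271.9 356.1]
d [354.5 360.6]
```

View pics/w9.png

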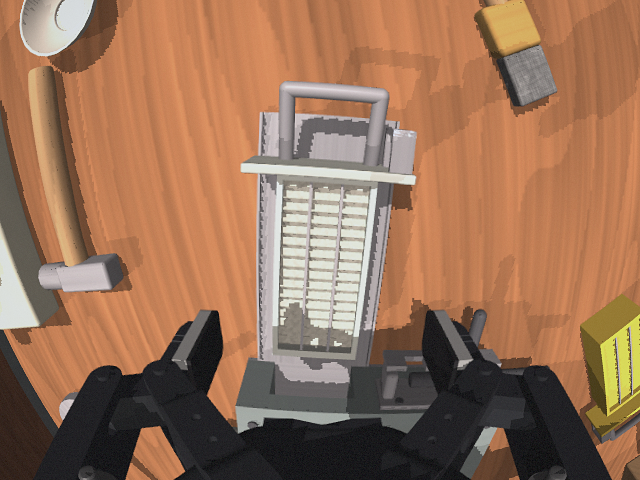

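The pale cassette at (318,264) is the filter: it is aluminium with the front plate, and I have just drawn it. The yellow one at (620,355) is not. Before choosing the grasp height I'll check the real fingertip depth from the image.

```bash
python3 - <<'E'
from h import *
w=arm.get_image("wrist"); s=arm.read_state()
save(w,"w9b.png",(150,290,490,400),2)
Rm=R.from_quat(s["ee_rot"])
def t(uv):
    o,d=ray(w,uv,True); return Rm.inv().apply(o-s["position"]),Rm.inv().apply(d)
for l,r,W in [((217,312),(428,312),85.5),((270,299),(374,299),42.7)]:
    ol,dl=t(l);orr,dr=t(r)
    # z so that y separation = W
    for z in range(20,90,5):
        a=ol+dl*(z-ol[2])/dl[2]; b=orr+dr*(z-orr[2])/dr[2]
        if abs(abs(a[1]-b[1])-W)<6: print(W,z,a.round(1),b.round(1))
E
```

```text
85.5 50 [ 13.1 -40.   50. ] [13.  40.7 50. ]
85.5 55 [ 10.1 -41.7  55. ] [10.1 42.3 55. ]
85.5 60 [  7.2 -43.4  60. ] [ 7.2 44.  60. ]
85.5 65 [  4.3 -45.   65. ] [ 4.3 45.7 65. ]
42.7 50 [ 19.2 -19.   50. ] [19.3 19.2 50. ]
42.7 55 [ 16.6 -19.8  55. ] [16.6 20.  55. ]
42.7 60 [ 13.9 -20.6  60. ] [13.9 20.8 60. ]
42.7 65 [ 11.2 -21.4  65. ] [11.2 21.6 65. ]
42.7 70 [  8.6 -22.2  70. ] [ 8.6 22.4 70. ]
42.7 75 [  5.9 -23.   75. ] [ 5.9 23.2 75. ]
42.7 80 [  3.2 -23.8  80. ] [ 3.2 24.  80. ]
```

View pics/w9b.png

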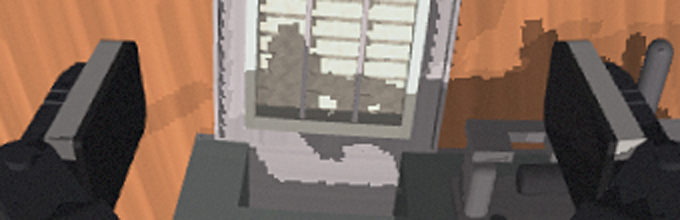

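Open tips sit about 60 mm ahead of the TCP, so about 65 mm at 64 mm opening. At TCP z 85 the tips will be about 16 mm above the underside, clear of the 12 mm recess.

```bash
python3 - <<'E'
from h import *
p=ext((-114,1.2,85))
delta(p,YE)
E
```

```text
shift [-0.168 -0.004  1.208] turn [ 0.001 -0.001  0.136]
```

{"api": "apply_moves", "payload": {
  "increments": [
    [[-0.17,0,0.2,0,0,0.135,1],[-0.17,0,0.5,0,0,0.135,1],[-0.17,0,0.8,0,0,0.135,1],[-0.17,0,0.8,0,0,0.135,1]]
  ]
}}

```text
clock: 15.1
position: [541.1, 142.0, 122.1]
ee_rot: [-0.631, 0.776, 0.001, -0.005]
contact_force: [-0.1, -0.6, -0.3]
gripper_width: 85.1
```

```bash
python3 - <<'E'
from h import *
p=ext((-114,1.2,85))
delta(p,YE)
w=arm.get_image("wrist"); save(w,"w10.png")
E
```

```text
shift [-0.012 -0.026  0.371] turn [ 0.015 -0.011 -0.001]
```

View pics/w10.png

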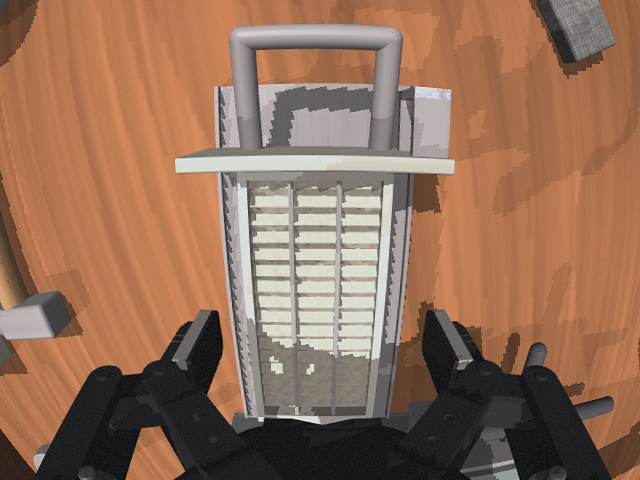

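Body is centred between the pads (edges 243/391, pads 217/427). Descend and grip.

{"api": "apply_moves", "payload": {
  "increments": [
    [[-0.01,-0.02,0.2,0,0,0,1],[-0.01,-0.02,0.37,0,0,0,1],[-0.01,-0.02,0.37,0,0,0,1],[-0.01,-0.02,0.37,0,0,0,-1],[-0.01,-0.02,0.37,0,0,0,-1],[-0.01,-0.02,0.37,0,0,0,-1],[-0.01,-0.02,0.37,0,0,0,-1],[-0.01,-0.02,0.37,0,0,0,-1]]
  ]
}}

```text
clock: 15.95
position: [546.6, 144.3, 91.1]
ee_rot: [-0.631, 0.776, -0.0, 0.002]
contact_force: [-0.8, 0.3, 6.9]
gripper_width: 63.1
```

```bash
python3 - <<'E'
from h import *
s=arm.read_state(); print(s["position"],s["gripper_width"],s["contact_force"])
w=arm.get_image("wrist"); save(w,"w11.png")
E
```

```text
[546.55145865 144.28638094  91.11485844] 63.13148493095383 [-0.75879396  0.308721    6.89451036]
```

View pics/w11.png

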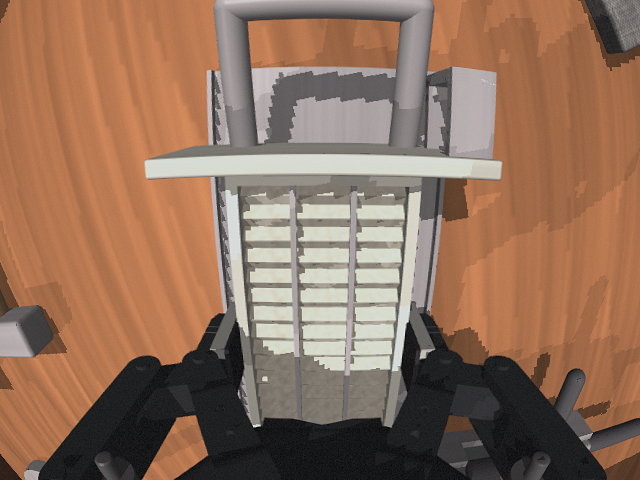

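Gripped at 63 mm, TCP z 91. While holding here I'll refine the stand pose with both fixed cameras.

```bash
python3 - <<'E'
from h import *
from scipy.optimize import least_squares
P={n:arm.get_image(n) for n in ["scene","side"]}
save(P["scene"],"s12.png",(110,270,250,350),5)
save(P["side"],"d12.png",(250,130,370,220),6)
c=lambda x,y:(110+x/5,270+y/5); d=lambda x,y:(250+x/6,130+y/6)
# stand frame: x along yaw 1.175, y left of it; scene: left-top corner etc
ob=[("scene",c(108,70),(-120,75)),("scene",c(637,48),(120,75)),("scene",c(35,292),(-120,-75)),("scene",c(622,275),(120,-75)),
("scene",c(205,126),(-72,34)),("scene",c(523,108),(72,34)),
("side",d(330,80),(-120,-75)),("side",d(575,155),(-120,75)),("side",d(102,320),(120,-75)),("side",d(365,410),(120,75)),
("side",d(350,152),(-72,-34)),("side",d(460,178),(-72,34)),("side",d(228,290),(72,-34))]
def w(q,X):
    cc,s=np.cos(q[2]),np.sin(q[2]); return np.array([q[0]+cc*X[0]-s*X[1],q[1]+s*X[0]+cc*X[1],46])
def f(q,o=ob): return np.concatenate([proj(P[n],w(q,X))-uv for n,uv,X in o])
r=least_squares(f,[528,-364,1.175],loss="soft_l1"); print(r.x); print(f(r.x).reshape(-1,2).round(1))
for k in ("scene","side"):
    o=[z for z in ob if z[0]==k]; print(k,least_squares(f,r.x,args=(o,)).x)
for k in ("scene","side"):
    im=P[k]["img"][:,:,::-1].copy(); 
    im=cv2.resize(im,None,fx=5,fy=5,interpolation=cv2.INTER_CUBIC)
    for a,b in [(120,75),(72,34)]:
        pts=np.array([(proj(P[k],w(r.x,(sx*a,sy*b)))+.5)*5-.5 for sx,sy in [(1,1),(1,-1),(-1,-1),(-1,1)]]).round().astype(np.int32)
        cv2.polylines(im,[pts],True,(0,0,255),1)
    x0,y0=(550,1350) if k=="scene" else (1250,650)
    cv2.imwrite(f"pics/o_{k}.png",im[y0:y0+450,x0:x0+700])
E
```

```text
[ 529.03341668 -363.08401453    1.17631446]
[[ 0.7 -0. ]
 [ 0.5 -0.1]
 [-0.   0.7]
 [ 0.1 -1.5]
 [-0.7 -0.8]
 [ 0.9 -0. ]
 [-0.7 -0.1]
 [ 0.3 -0.7]
 [-0.5 -0.6]
 [ 0.3 -1.3]
 [ 0.3 -1.5]
 [ 1.2 -0.2]
 [-1.6 -0.4]]
scene [ 529.69285434 -363.83865258    1.17256228]
side [ 528.41513913 -359.57432386    1.17956109]
```

View pics/o_scene.png

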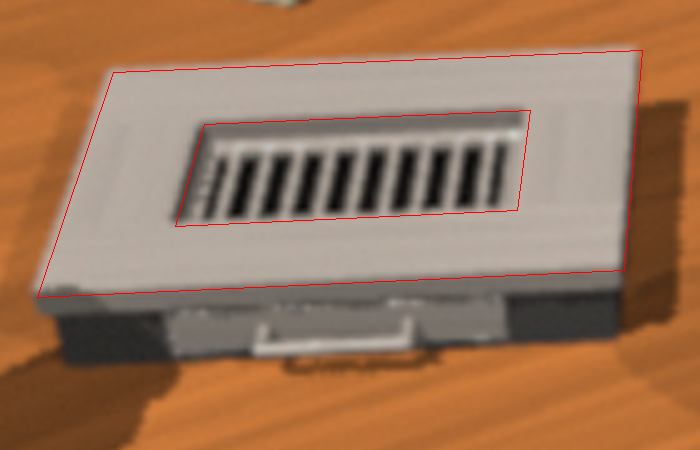

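View pics/o_side.png

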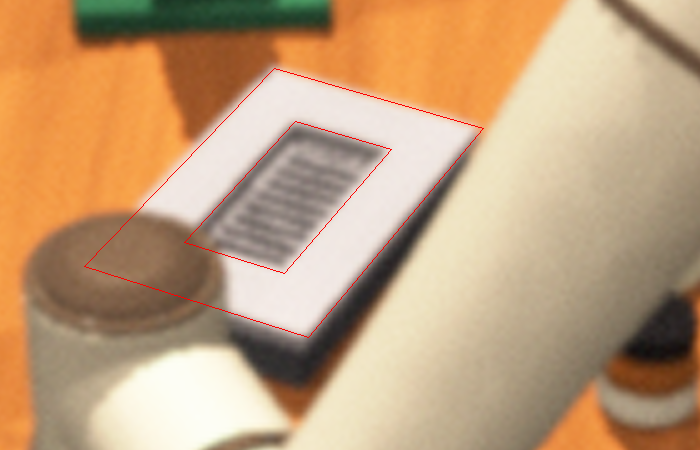

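{"api": "apply_moves", "payload": {
  "increments": [
    [[0,0,-0.1,0,0,0,-1],[0,0,-0.2,0,0,0,-1],[0,0,-0.4,0,0,0,-1],[0,0,-0.7,0,0,0,-1],[0,0,-1,0,0,0,-1],[0,0,-1,0,0,0,-1]]
  ]
}}

```text
clock: 16.7
position: [547.8, 144.7, 194.0]
ee_rot: [-0.631, 0.776, -0.001, 0.005]
contact_force: [1.5, 1.5, -3.6]
gripper_width: 62.7
```

```bash
python3 - <<'E'
from h import *
s=arm.read_state(); print(s["position"],s["gripper_width"],s["contact_force"],s["wrist_torque"])
w=arm.get_image("wrist"); save(w,"w13.png")
c=arm.get_image("scene"); save(c,"s13.png",(270,120,470,290),4)
print("mug",atz(c,(288.7,358.2),0))
E
```

```text
[547.80485826 144.71915393 193.99530934] 62.73028463472018 [ 1.5214517   1.52351011 -3.6331673 ] [ 0.08468091 -0.18789488  0.02713332]
mug [ 7.43307653e+02 -2.03486961e+02  1.13686838e-13]
```

View pics/w13.png

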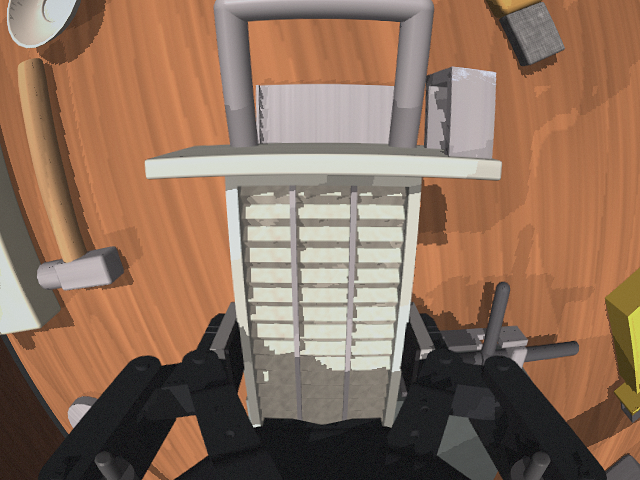

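View pics/s13.png

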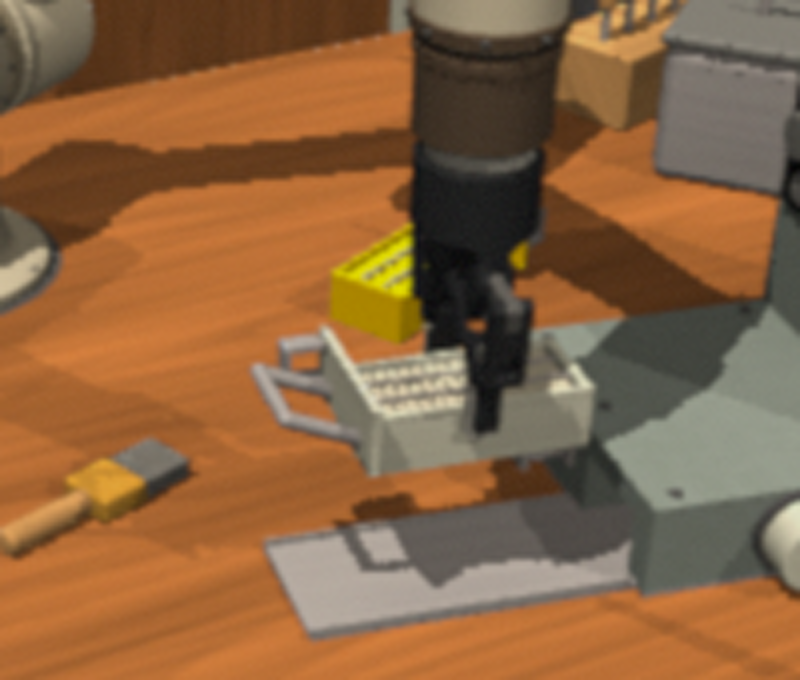

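Filter hangs level and unchanged in the wrist view (plate top strip from (146,170) to (500,170)). Measure its place in the tool frame.

```bash
python3 - <<'E'
from h import *
from scipy.optimize import least_squares
w=arm.get_image("wrist"); s=arm.read_state()
Rm=R.from_quat(s["ee_rot"]); p0=s["position"]
save(w,"w14.png",(130,130,520,200),2)
# filter x = -tool x, y=+tool y? ext y = tool y ; z up = -tool z
ob=[((145,161),(-76,-52,38)),((500,162),(-76,52,38)),((147,180),(-70,-52,38)),((501,179),(-70,52,38)),((234,190),(-68,-32,20)),((416,190),(-68,32,20))]
def pt(q,X):
    c,sn=np.cos(q[3]),np.sin(q[3]); x,y,z=X
    t=np.array([-(c*x-sn*y)+q[0], sn*x+c*y+q[1], -z+q[2]])
    return p0+Rm.apply(t)
f=lambda q:np.concatenate([proj(w,pt(q,X),True)-uv for uv,X in ob])
r=least_squares(f,[0,0,65,0],loss="soft_l1"); print(r.x.round(3)); print(f(r.x).reshape(-1,2).round(1))
for X in [(-121,28,26),(-121,-28,26),(70,-32,20)]: print(proj(w,pt(r.x,X),True))
E
```

```text
[-3.548e+00 -3.170e-01  6.763e+01 -2.000e-03]
[[  0.4   0.2]
 [  0.4  -0.1]
 [  0.2   1.1]
 [ -2.5   2.9]
 [ -8.2 -14.8]
 [  4.  -14.4]]
[415.59333086  10.90822012]
[230.71221499  10.58461453]
[258.61527293 456.66378988]
```

View pics/w14.png

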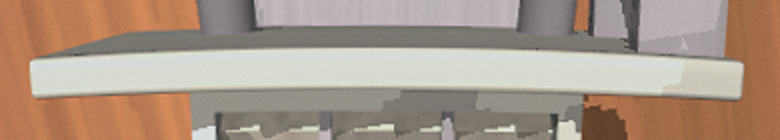

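{"api": "apply_moves", "payload": {
  "increments": [
    [[0.2,-0.03,0,0,0,0,-1],[0.5,-0.08,0,0,0,0,-1],[0.8,-0.13,0,0,0,0,-1],[1,-0.17,0,0,0,0,-1]]
  ]
}}

```text
clock: 17.25
position: [540.2, 40.5, 186.7]
ee_rot: [-0.63, 0.776, 0.001, -0.002]
contact_force: [0.2, -0.0, -3.0]
gripper_width: 62.7
```

{"api": "apply_moves", "payload": {
  "increments": [
    [[0.3,-0.05,0,0,0,0,-1],[0.6,-0.1,0,0,0,0,-1],[0.9,-0.15,0,0,0,0,-1],[1,-0.17,0,0,0,0,-1]]
  ]
}}

```text
clock: 17.65
position: [536.5, -61.3, 186.8]
ee_rot: [-0.63, 0.777, 0.001, -0.002]
contact_force: [0.3, 0.4, -3.0]
gripper_width: 62.6
```

{"api": "apply_moves", "payload": {
  "increments": [
    [[0.3,-0.05,0,0,0,0,-1],[0.6,-0.1,0,0,0,0,-1],[0.9,-0.15,0,0,0,0,-1],[1,-0.17,0,0,0,0,-1]]
  ]
}}

```text
clock: 18.05
position: [533.4, -162.0, 187.3]
ee_rot: [-0.63, 0.777, 0.001, -0.001]
contact_force: [-0.5, 0.6, -3.4]
gripper_width: 62.7
```

{"api": "apply_moves", "payload": {
  "increments": [
    [[0.3,-0.05,0,0,0,0.1,-1],[0.6,-0.1,0,0,0,0.2,-1],[0.9,-0.15,0,0,0,0.3,-1],[1,-0.17,0,0,0,0.38,-1],[1,-0.17,0,0,0,0.38,-1]]
  ]
}}

```text
clock: 18.55
position: [530.2, -262.2, 187.6]
ee_rot: [-0.553, 0.833, 0.001, -0.001]
contact_force: [0.3, 0.0, -3.3]
gripper_width: 62.4
```

```bash
python3 - <<'E'
from h import *
s=arm.read_state(); print(s["position"],s["gripper_width"])
YS=1.176+np.pi; delta((527.2,-367.2,190),YS)
w=arm.get_image("wrist"); save(w,"w15.png")
E
```

```text
[ 530.19408856 -262.21559924  187.63779992] 62.39664886185079
shift [ 0.979 -0.379 -0.024] turn [ 0.004 -0.    -0.006]
```

View pics/w15.png

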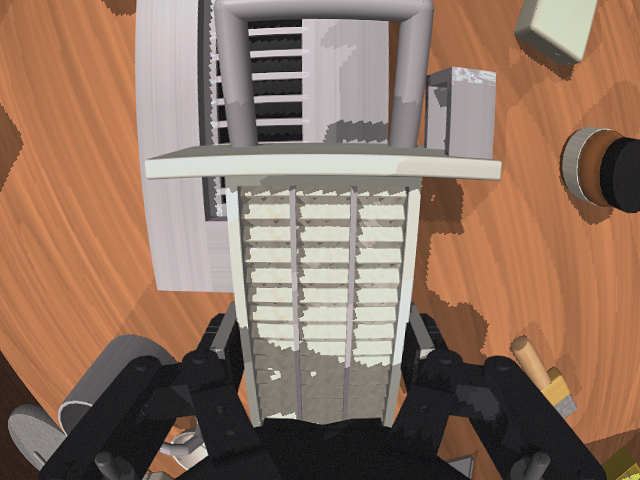

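The wrist view now shows the stand: deck corner at (157,291), recess corner at (205,220). Enlarge and refine its pose.

```bash
python3 - <<'E'
from h import *
w=arm.get_image("wrist"); save(w,"w16.png",(120,0,420,300),2.6)
E
```

```text
(no output)
```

View pics/w16.png

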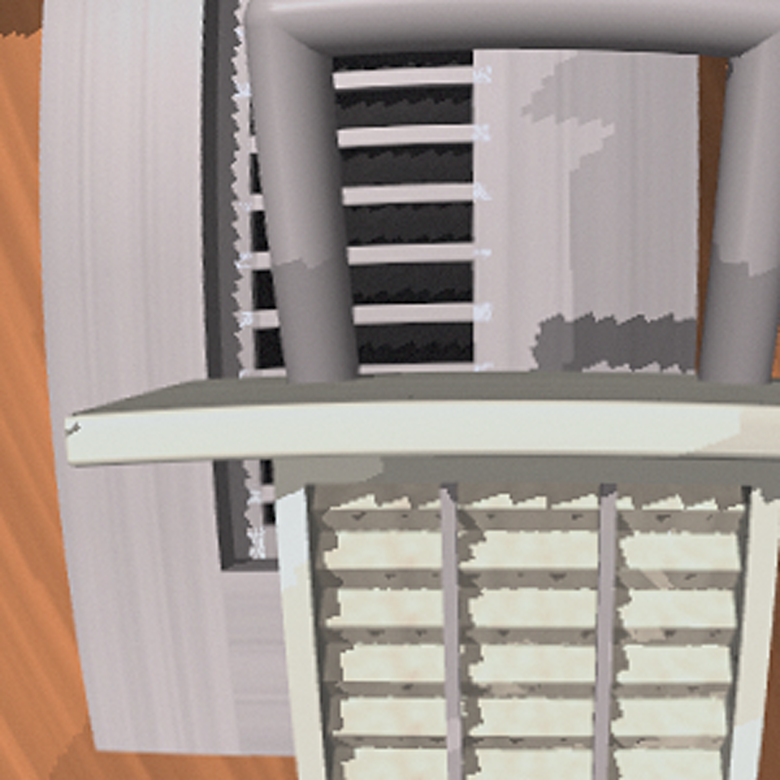

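```bash
python3 - <<'E'
from h import *
from scipy.optimize import least_squares
w=arm.get_image("wrist")
c=lambda x,y:(120+(x+.5)/2.6-.5,(y+.5)/2.6-.5)
ob=[((96,750),120,-75),((222,572),72,-34),((40,150),None,-75),((62,500),None,-75),((202,150),None,-34),((208,300),None,-34),((473,200),None,34),((473,60),None,34),((698,100),None,75),((698,300),None,75)]
Q=[(atz(w,c(*uv),46,True),a,b) for uv,a,b in ob]
def f(q):
    o=[]
    for X,a,b in Q:
        d=X[:2]-q[:2]; cc,s=np.cos(q[2]),np.sin(q[2])
        if a is not None:o.append(cc*d[0]+s*d[1]-a)
        o.append(-s*d[0]+cc*d[1]-b)
    return np.array(o)
r=least_squares(f,[529,-363,1.176],loss="soft_l1"); print(r.x,f(r.x).round(1))
E
```

```text
[ 528.24516841 -363.81895174    1.18057893] [-0.1 -0.6  0.1 -0.   0.2  0.6  0.4  1.  -7.3 -7.1  0.4  0.4]
```

Wrist fit: recess centre (528.2,-363.8), yaw 1.180, agreeing with the fixed cameras. The two -7 mm residuals come from the grid's plain border, which I misread as the recess edge.

```bash
cat >> h.py <<'E'
YS=1.180+np.pi
E
python3 - <<'E'
from h import *
delta((526.6,-367.0,150),YS)
E
```

```text
shift [ 0.998 -0.373  0.383] turn [ 0.003  0.    -0.007]
```

{"api": "apply_moves", "payload": {
  "increments": [
    [[0.2,-0.08,0,0,0,0,-1],[0.5,-0.19,0.1,0,0,0,-1],[0.8,-0.3,0.2,0,0,0,-1],[0.95,-0.36,0.3,0,0,0,-1],[1,-0.37,0.38,0,0,-0.007,-1],[1,-0.37,0.38,0,0,-0.007,-1],[1,-0.37,0.38,0,0,-0.007,-1]]
  ]
}}

```text
clock: 19.4
position: [526.4, -367.1, 150.8]
ee_rot: [-0.556, 0.831, 0.0, -0.0]
contact_force: [-0.2, -0.3, -2.1]
gripper_width: 62.6
```

```bash
python3 - <<'E'
from h import *
delta((526.6,-367.0,150),YS)
print(arm.read_state()["contact_force"])
w=arm.get_image("wrist"); save(w,"w17.png")
c=arm.get_image("scene"); save(c,"s17.png",(90,210,270,340),4)
E
```

```text
shift [-0.002 -0.002  0.008] turn [0.002 0.    0.   ]
[-0.1798602  -0.25385965 -2.11886646]
```

View pics/w17.png

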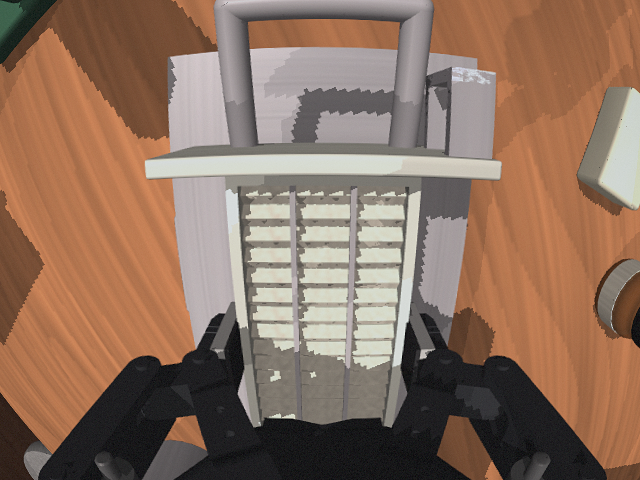

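View pics/s17.png

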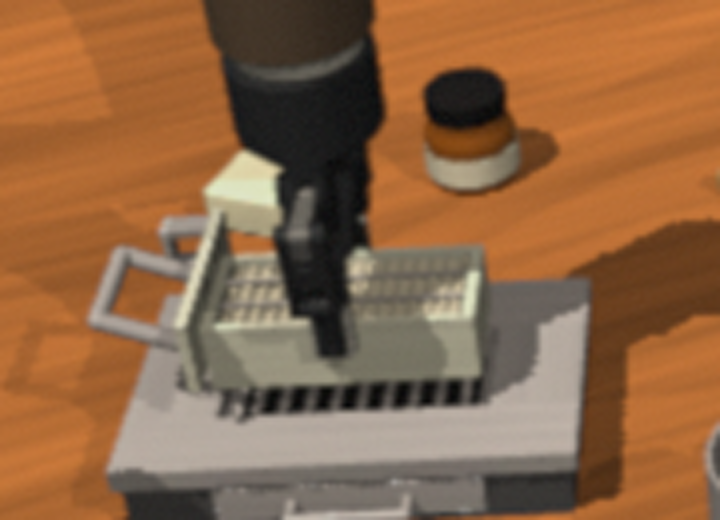

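The filter hangs over the grid, level. Quick check of the deck edges here before lowering.

```bash
python3 - <<'E'
from h import *
from scipy.optimize import least_squares
w=arm.get_image("wrist"); save(w,"w18.png",(150,30,510,230),2)
q=(528.2,-363.85,1.180)
def st(X): d=X[:2]-np.array(q[:2]); c,s=np.cos(q[2]),np.sin(q[2]); return np.array([c*d[0]+s*d[1],-s*d[0]+c*d[1]]).round(1)
for uv in [(168,57),(476,57),(173,180),(473,200),(183,270),(462,270)]: print(uv,st(atz(w,uv,46,True)))
E
```

```text
(168, 57) [-120.8  -75.1]
(476, 57) [-120.8   75. ]
(173, 180) [-58.5 -75.1]
(473, 200) [-48.3  77.2]
(183, 270) [ -9.3 -75.3]
(462, 270) [-9.4 75.9]
```

View pics/w18.png

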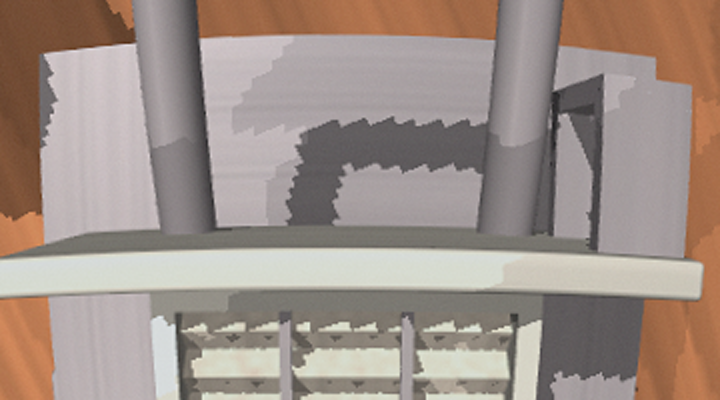

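Deck edges confirm the pose within 1 mm. Lowering slowly.

{"api": "apply_moves", "payload": {
  "increments": [
    [[0,0,0.06,0,0,0,-1],[0,0,0.12,0,0,0,-1],[0,0,0.15,0,0,0,-1],[0,0,0.17,0,0,0,-1],[0,0,0.19,0,0,0,-1],[0,0,0.21,0,0,0,-1],[0,0,0.23,0,0,0,-1]]
  ]
}}

```text
clock: 20.25
position: [526.3, -368.3, 127.9]
ee_rot: [-0.556, 0.831, -0.0, 0.0]
contact_force: [-0.1, 0.8, -3.6]
gripper_width: 62.6
```

```bash
python3 - <<'E'
from h import *
delta((526.6,-367.0,121.6),YS)
s=arm.read_state();print(s["position"],s["contact_force"],s["wrist_torque"],s["gripper_width"])
E
```

```text
shift [-0.013  0.002  0.063] turn [-0.001 -0.    -0.002]
[ 526.30717531 -368.29895844  127.85722655] [-0.12782669  0.7573966  -3.57484418] [ 0.07234198 -0.01592912  0.0125719 ] 62.6218112444038
```

It is already below deck level with no contact, so it is entering the recess.

{"api": "apply_moves", "payload": {
  "increments": [
    [[0,0,0.02,0,0,0,-1],[0,0,0.04,0,0,0,-1],[0,0,0.055,0,0,0,-1],[0,0,0.065,0,0,0,-1],[0,0,0.075,0,0,0,-1],[0,0,0.08,0,0,0,-1]]
  ]
}}

```text
clock: 20.85
position: [526.1, -368.2, 121.1]
ee_rot: [-0.556, 0.831, -0.0, -0.0]
contact_force: [-3.5, 3.5, 7.1]
gripper_width: 62.5
```

```bash
python3 - <<'E'
from h import *
delta((526.6,-367.0,121.6),YS)
w=arm.get_image("wrist"); save(w,"w19.png")
c=arm.get_image("scene"); save(c,"s19.png",(90,210,270,340),4)
E
```

```text
shift [-0.013  0.    -0.005] turn [-0.    -0.001 -0.002]
```

View pics/w19.png

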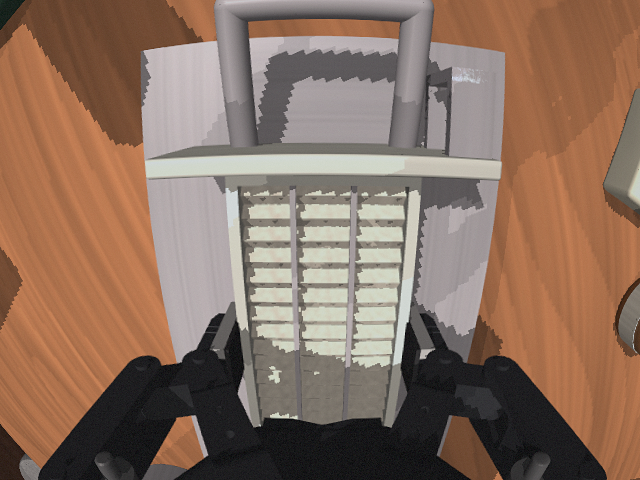

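View pics/s19.png

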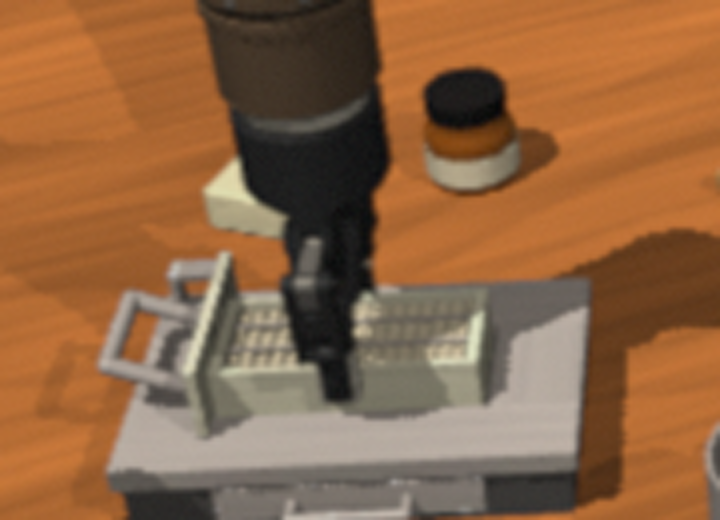

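TCP z 121.1 with about 10 N of support matches the predicted fully-home height of 121.6. Releasing and rising.

{"api": "apply_moves", "payload": {
  "increments": [
    [[0,0,-0.02,0,0,0,0.6],[0,0,-0.02,0,0,0,1],[0,0,-0.02,0,0,0,1],[0,0,-0.02,0,0,0,1],[0,0,-0.02,0,0,0,1],[0,0,-0.3,0,0,0,1],[0,0,-0.7,0,0,0,1],[0,0,-1,0,0,0,1],[0,0,-1,0,0,0,1]]
  ]
}}

```text
clock: 21.85
position: [528.3, -369.4, 225.6]
ee_rot: [-0.556, 0.831, -0.005, 0.002]
contact_force: [-0.5, -0.4, 0.7]
gripper_width: 85.2
```

{"api": "apply_moves", "payload": {
  "increments": [
    [[-0.5,0,-0.4,0,0,0,1],[-1,0,-0.7,0,0,0,1],[-1,0,-0.7,0,0,0,1],[-1,0,-0.7,0,0,0,1]]
  ]
}}

```text
clock: 22.25
position: [566.1, -273.9, 292.1]
ee_rot: [-0.557, 0.83, -0.002, 0.002]
contact_force: [-0.1, -0.3, -0.2]
gripper_width: 85.0
```

```bash
python3 - <<'E'
from h import *
w=arm.get_image("wrist"); save(w,"w20.png")
c=arm.get_image("scene"); save(c,"s20.png")
d=arm.get_image("side"); save(d,"d20.png")
save(c,"s20c.png",(90,240,270,340),4)
def st(X,q=(528.2,-363.85,1.180)): d=X[:2]-np.array(q[:2]); cc,s=np.cos(q[2]),np.sin(q[2]); return np.array([cc*d[0]+s*d[1],-s*d[0]+cc*d[1]]).round(1)
for l in ["filter_mid","pull_bar"]:
  rs=[]
  for n,p,f in [("w",w,True),("s",c,False),("d",d,False)]:
    for q in arm.mark_of(l,p)[:2]: print(l,n,np.round(q["at"],1),round(q["conf"],2),st(atz(p,q["at"],54 if l=="filter_mid" else 80,f)))
print(arm.read_state()["contact_force"])
E
```

```text
filter_mid w [608.8 436.7] 0.89 [474.9 490.5]
filter_mid w [323.5  96. ] 0.71 [-3.  -0.8]
filter_mid s [375.4 187.5] 0.93 [510.5 483.3]
filter_mid s [181.7 301.6] 0.91 [ 4.4 -6.1]
filter_mid d [419.8 369. ] 0.78 [543.1 548.3]
filter_mid d [305.2 168.2] 0.71 [12.8 -2.3]
pull_bar w [626.8 460.6] 0.69 [542.  564.8]
pull_bar w [323.9  94.7] 0.62 [-2.5 -0.5]
pull_bar s [119.9 289.1] 0.96 [-126.4   14.2]
pull_bar s [398.1 168.8] 0.76 [590.2 550.1]
pull_bar d [443.7 407.4] 0.94 [624.  621.4]
pull_bar d [323.7 139.2] 0.78 [-121.3   -6.1]
[ 1.04198069 -0.04062685  0.68593421]
```

View pics/w20.png

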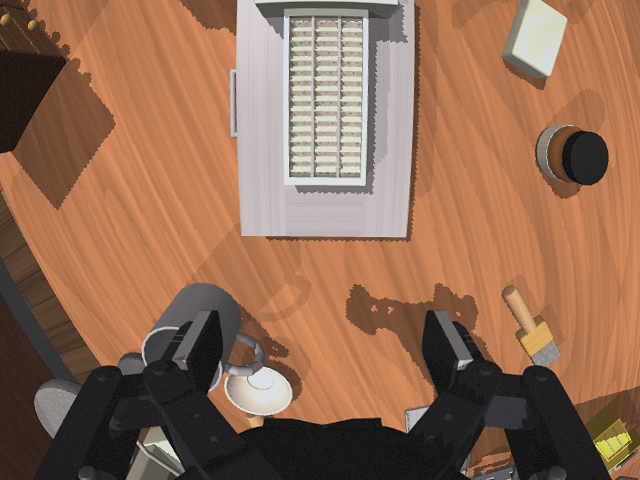

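View pics/s20.png

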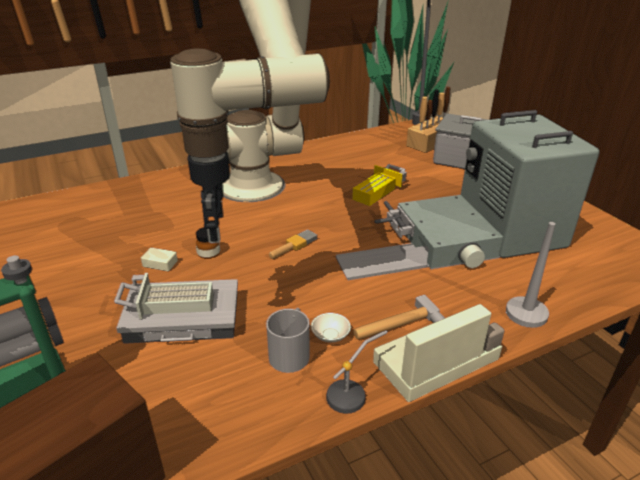

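View pics/s20c.png

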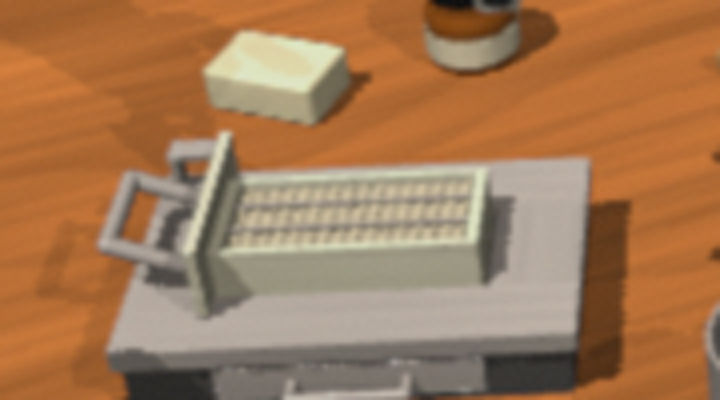

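The filter appears flat in the recess and the surroundings are unmoved. Confirm numerically (body's rear top corners in wrist and scene pictures) and look at the bolt.

```bash
python3 - <<'E'
from h import *
w=arm.get_image("wrist"); c=arm.get_image("scene")
q=(528.2,-363.85,1.180)
def S(x,y,z): cc,s=np.cos(q[2]),np.sin(q[2]); return (q[0]+cc*x-s*y,q[1]+s*x+cc*y,z)
for z in (74,86):
  for X in [(70,-32),(70,32),(-70,-32)]:
    print(z,X,proj(w,S(*X,z),True).round(1),proj(c,S(*X,z)).round(1))
save(w,"w21.png",(230,0,430,250),3); save(c,"s21.png",(340,180,460,280),6)
E
```

```text
74 (70, -32) [280.5 193.1] [210.3 300.7]
74 (70, 32) [362.  192.9] [212.7 282.1]
74 (-70, -32) [278.3  15.3] [142.9 303.9]
86 (70, -32) [278.8 196.4] [209.6 296.3]
86 (70, 32) [363.7 196.1] [212.2 277.8]
86 (-70, -32) [276.4  11.2] [141.9 299.4]
```

View pics/w21.png

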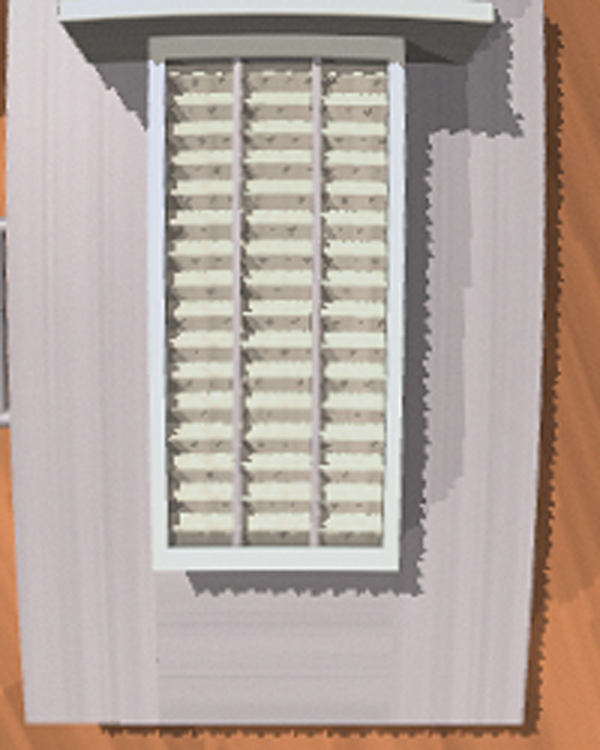

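View pics/s21.png

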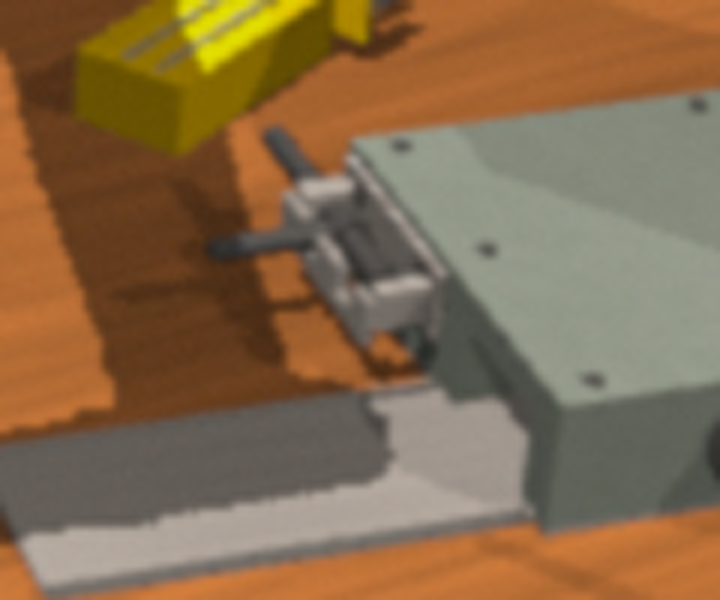

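All checks fit "home": in the scene picture the rear top corner is at (209.5,301.3), against 300.7 predicted seated and 296.3 not seated. In the wrist picture the body is 82 px wide, against 81.5 seated and 84.9 not. The bolt is back with its handle down. Handing in.

```bash
python3 - <<'E'
from h import *
print(arm.job_done(), arm.read_state()["clock"])
E
```

```text
the job is handed in; nothing more can be done
the job is handed in; nothing more can be done
```

The job is handed in. The filter sits in the stand's recess, and the bolt is back with its handle down in the rear notch.

I lifted the bolt handle on its arc, slid the bolt back 45 mm and let the handle down. I then drew the filter 178 mm onto the shelf by its pull bar and let go. After regripping it by the body, I carried it level and lowered it straight into the recess. It went in without any sliding, at about 22 s on the robot's clock.

**What the last checks showed**
- **Seated height:** the tool stopped at z 121.1 mm with about 10 N of support. The predicted fully-home height was 121.6 mm.
- **Position in the pictures:** the body's rear top corner in the scene picture and the body's width in the wrist picture both match "seated" within about 1 px.
- **Bolt and bystanders:** the bolt is back with its handle down, and the other things look unmoved. I judged both by eye from the pictures.

**What disagreed**
- The body's rear edge in the wrist picture was 3 px (about 2 mm) off the prediction along the stand's length. I put this down to calibration and the recess's play.
- The trained network's `filter_mid` marks were up to 13 mm off in the scene and side pictures. I trusted the edge measurements instead.

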